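# Exchange the part behind the bottles on the service tray

## Robot

A 6-joint arm with a two-finger parallel gripper is mounted at the origin on a cart in front of the work surface, level with it; the furniture and walls round the work are solid. World frame = base frame: x ahead of the robot, y to its left, z up, the work surface at z = 0. Lengths are in m, angles in rad, forces in N, time in s.
With the tool pointing down it reaches from about 0.275 to 0.75 m from the base axis. Payload 10.2 kg.
Tool frame: the origin (TCP) lies at the very end of the fingers, on their centre line; the grasp point (between the pads) lies behind it (robot.grip_depth is the z of the grasp point in the tool frame, in m); z points along the fingers, y is the direction in which the jaws open and shut (so a half turn about z gives the same grasp; the last joint's range is limited). The gripper opens to 88 mm and grips with 3 to 60 N. Pads are 18 mm wide; open, the fingers measure 123 mm over their backs; the gripper's body (75 mm by 187 mm) begins 45 mm behind the grasp point.
Start: joints at [-1.359, 0.313, 1.498, -0, 1.331, -0.223], TCP at [0.221, -0.476, 0.208] pointing down, gripper open.
Joint ranges: [-2.94, 2.94], [-0.97, 2.17], [0.19, 2.56], [-1.23, 4.37], [0.02, 3.11], [-2.88, 2.88]. Speed limits (rad/s): [2.39, 2.39, 3.01, 3.14, 3.14, 3.14].

## Interface

Orientations are given as a unit quaternion [x, y, z, w].
In Python, from plant import robot, eyes, workorder gives the robot as it stands.
- The arm moves only by the tool apply_moves, never from a script. Its argument "commands" is a list of rows, each a list of 7 numbers: the turn, a rotation vector about the tool's x, y, z in rad, then the shift along the tool's x, y, z in m, then the finger opening in m, from 0 to 0.0881. A call has 1 to 20 rows; each row is the pose to reach, as a shift and turn from the pose measured when the call began, along the tool's axes at that moment; what a row does not reach only later rows make up. A row lasts 1/10 s, in which the tool goes at most 50 mm and 8.59 degrees, less where a joint would pass 70% of its speed; a pose out of reach is approached as far as the arm can. A call with a gripper value outside its range is refused whole. The fingers move at their own pace and stop on an object; "force" is the grip in N (left out, the last holds). Time passes only in rows, so rows that repeat a pose let the fingers close. It gives the time, the measured TCP pose, the force and the opening at its end, in the units of the state.
- robot.get_state(): the state, without advancing time (a new reading comes with each control period).
- eyes.capture(name): name is "side" or "top" or "wrist"; returns a dict with "color" (384x512x3 uint8, red, green, blue), "vfov" (degrees; the focal length in pixels is half the picture's height over the tangent of half this angle, whatever the lens; pixels are square), "cx", "cy" (the principal point, pixels), "rvec" (rotation vector, rad) and "tvec" (3), from world to camera coordinates, as OpenCV has them. Camera axes: x right, y down, z forward; pixel columns grow to the right and rows downward; lengths in m; the calibration is good to about 2 mm. A picture is of the moment at which its call begins. There is no depth.
- workorder.sign_off(): hands the job in, once; it reports no verdict.
Trained networks look in the newest picture that a camera, given by its name, has taken for a name from the list of things; names that differ only in an ending like _2 or _b are one class to them, and where a whole thing is asked for, a point or a joint stands for the part that bears it (a point fixed in the world has none). Each returns a list of dicts, best first, with "p" (0 to 1); they miss things now and then, are a little off and sometimes report something else, mostly with a low value. They report only what shows in the picture. A call takes as long as a camera call. They do not tell look-alikes from the thing itself.
- eyes.masks_of(camera, query): "pixels" (384x512 bool, what is visible of it) and "box" ([left, top, width, height] as shares, 0 to 1, of the picture: columns of its width, rows of its height, round what is visible of it).
- eyes.spot_point(camera, query): "at" ([column, row] as shares, 0 to 1, of the picture: columns of its width, rows of its height: a listed point, or the origin of a listed thing).
The state is a dict: "time": time; "joint_positions": joint angles; "joint_vel": joint speeds; "joint_efforts": joint torques, N m; "tcp_pos": TCP position; "orientation": TCP orientation; "force": force on the tool from outside, world axes, zero at the start; "moment": the same for the moment, N m; "width": finger opening in m.
Only numpy, scipy, OpenCV 4.12 (cv2) and the standard library are available. Lean on these libraries where they do the work, as an engineer would, in place of code of your own. Each camera call takes 0.05 s, during which the arm holds its last target.

## Task

The steel gear has to come out from behind the two bottles on the black service tray, and the brass bushing goes in its stead. First set both bottles aside, standing, on the blue mat; then lay the gear flat on the middle of the green disc of the grey plate, and then stand the brass bushing, flange up, on the middle of the white disc of the tray where the gear lay; last, with both parts exchanged, put each bottle back, standing, just where it stood on its yellow disc. Do not tip a bottle over, and do not disturb the ball bearing and the blue bracket.

Things in the scene. Friction and masses are not known exactly. Their poses are not given: they have to be found in the camera images.
- oil_bottle: Small white oil bottle with a pointed red dropper cap, 118 mm tall: round body 43 mm in diameter up to 82 mm, above it the narrow cap (21 mm wide at its foot). 70 g. Starts upright on one of the two yellow discs of the tray (which bottle is on which disc varies). Origin: centre of its underside, z up along the bottle. Loose, to be moved. A gripper whose palm comes down low over it must grip high on the body (about 75 mm up) so as not to strike the cap.
- clean_bottle: Grey cleaner bottle with a blue screw cap, 143 mm tall: round body 56 mm in diameter up to 124 mm, its shoulders rounded in at the top, then the 29 mm wide cap. 160 g. Starts upright on the other yellow disc. Origin: centre of its underside, z up along the bottle. Loose, to be moved. Grip it about 100 mm up.
- gear_24: Steel spur gear lying flat: toothed disc 48 mm in diameter and 10 mm thick with a hub 22 mm wide on top, 18 mm tall in all, 110 g. Starts on one of the two white discs of the tray, behind the bottles. Can be gripped across the teeth or by the hub. Origin: centre of its underside, z up. Loose, to be moved.
- bushing: Brass flanged bushing standing flange up: 34 mm in diameter, 28 mm tall, 50 g. It can be gripped across its 34 mm width. Starts on one of the two dark discs of the grey plate. Origin: centre of its underside, z up. Loose, to be moved.
- ball_bearing: Silver ball bearing, 35 mm in diameter, 11 mm tall, lying flat on the other white disc of the tray. Origin: centre of its underside. Loose; stays where it is.
- blue_bracket: Blue printed angle bracket, 40 x 30 mm and 35 mm tall, on the other dark disc of the grey plate. Origin: centre of its underside. Loose; stays where it is.
- tray: Black service tray with an aluminium edge, 150 mm (its x) by 180 mm (its y), a low stand on four corner pillars, its flat top without rims 32 mm above the bench, fixed. Origin: centre of the foot, at bench height; its x axis points to the rear row, away from the robot apart from the yaw. Flush discs on its top (z = 32 mm): two yellow, 64 mm in diameter, in front at x = -30 mm, y = +50 and -50 mm; two white, 54 mm in diameter, behind at x = +40 mm, y = +40 and -40 mm.
- mat: Blue mat on a low aluminium-edged stand with four corner pillars, 150 mm (its x) by 200 mm (its y), its flat top 32 mm above the bench, fixed, empty at the start. Origin: centre of the foot, at bench height; z up.
- plate: Grey plate with an aluminium edge, 150 mm (its x) by 180 mm (its y), a low stand on four corner pillars, its flat top 32 mm above the bench, fixed. Origin: centre of the foot, at bench height; its x axis points away from the robot apart from the yaw. Flush discs on its top (z = 32 mm): one green, 56 mm in diameter, at x = +35 mm, y = 0, empty at the start; two dark ones, 48 mm in diameter, at x = -35 mm, y = +55 and -55 mm.
There are look-alikes about, which are no part of the job. Several things have the shape of the gear_24; the one meant has the colours described above.

How it is judged:
On the way, in this order (a step that is already met when the one before it is completed fails the run):
1. both bottles stand released on the blue mat (x of oil_bottle in the frame of mat between -0.075 and 0.075 m and y of oil_bottle in the frame of mat between -0.1 and 0.1 m and z of oil_bottle in the frame of mat between 0.028 and 0.036 m and angle between each of oil_bottle, clean_bottle's own z axis and vertical below 0.15 rad and contact force between the fingers and oil_bottle below 0.3 N and linear speed of each of oil_bottle, clean_bottle below 0.02 m/s and x of clean_bottle in the frame of mat between -0.075 and 0.075 m and y of clean_bottle in the frame of mat between -0.1 and 0.1 m and z of clean_bottle in the frame of mat between 0.028 and 0.036 m and contact force between the fingers and clean_bottle below 0.3 N), for 0.2 s.
2. the gear lies released on the green disc, both bottles still on the mat (all of step 1 and x of gear_24 in the frame of plate between 0.023 and 0.047 m and y of gear_24 in the frame of plate between -0.012 and 0.012 m and z of gear_24 in the frame of plate between 0.028 and 0.036 m and angle between gear_24's own z axis and vertical below 0.15 rad and contact force between the fingers and gear_24 below 0.3 N and linear speed of gear_24 below 0.02 m/s), for 0.2 s.
3. the bushing stands released on the gear's former white disc, both bottles still on the mat (all of step 2 and ((x of bushing in the frame of tray between 0.028 and 0.052 m and y of bushing in the frame of tray between 0.028 and 0.052 m and z of bushing in the frame of tray between 0.028 and 0.036 m and angle between bushing's own z axis and vertical below 0.15 rad and contact force between the fingers and bushing below 0.3 N and linear speed of bushing below 0.02 m/s) or (x of bushing in the frame of tray between 0.028 and 0.052 m and y of bushing in the frame of tray between -0.052 and -0.028 m and z of bushing in the frame of tray between 0.028 and 0.036 m and angle between bushing's own z axis and vertical below 0.15 rad and contact force between the fingers and bushing below 0.3 N and linear speed of bushing below 0.02 m/s))), for 0.2 s.
At the end, for the whole second after the job is handed in: Each bottle stands upright (within 0.15 rad) within 15 mm of where it stood at the start; the gear lies flat on the green disc and the bushing stands flange up on the white disc that the gear left, each within 12 mm of the disc's centre along both axes of the plate or tray; all released and at rest (distance of each of oil_bottle, clean_bottle from where it was at the start of the episode below 0.015 m and angle between each of oil_bottle, clean_bottle, gear_24's own z axis and vertical below 0.15 rad and contact force between the fingers and oil_bottle below 0.3 N and linear speed of each of oil_bottle, clean_bottle, gear_24 below 0.02 m/s and contact force between the fingers and clean_bottle below 0.3 N and x of gear_24 in the frame of plate between 0.023 and 0.047 m and y of gear_24 in the frame of plate between -0.012 and 0.012 m and z of gear_24 in the frame of plate between 0.028 and 0.036 m and contact force between the fingers and gear_24 below 0.3 N and ((x of bushing in the frame of tray between 0.028 and 0.052 m and y of bushing in the frame of tray between 0.028 and 0.052 m and z of bushing in the frame of tray between 0.028 and 0.036 m and angle between bushing's own z axis and vertical below 0.15 rad and contact force between the fingers and bushing below 0.3 N and linear speed of bushing below 0.02 m/s) or (x of bushing in the frame of tray between 0.028 and 0.052 m and y of bushing in the frame of tray between -0.052 and -0.028 m and z of bushing in the frame of tray between 0.028 and 0.036 m and angle between bushing's own z axis and vertical below 0.15 rad and contact force between the fingers and bushing below 0.3 N and linear speed of bushing below 0.02 m/s))); the robot touches nothing.
It fails at once if the ball bearing or the blue bracket is moved by more than 15 mm (distance of any of ball_bearing, blue_bracket from where it was at the start of the episode above 0.015 m).
It fails at once if a bottle is tipped by more than 0.6 rad (angle between any of oil_bottle, clean_bottle's own z axis and vertical above 0.6 rad).
It also fails if it takes over 136 s, if anything falls off the work surface, if the arm or the gripper's body presses on something with over 40 N, if the wrist force passes 120 N, or if a joint passes its speed limit or range.

## Working session

There is one attempt and no reset: what is moved stays moved. The work goes in short steps, Python scripts to look and compute and a tool call to move; the robot and the scene stay as the last step left them, time stands still between calls to the robot, and variables do not carry over. Pictures are saved under pics/ and viewed, and the job is handed in when it is done.

Besides the shell and the picture viewer there is one more tool, called in YAML: its name, and indented under it one key for each argument. apply_moves: Moves the arm, as the interface text tells. Its arguments: {"type":"object","properties":{"commands":{"type":"array"},"force":{"type":"number"}},"required":["commands"]}

```bash
ls; mkdir -p pics; cat > h.py <<'E'
import numpy as np, cv2, pickle
from plant import robot, eyes, workorder
def cap(n, save=None):
    c=eyes.capture(n)
    if save: cv2.imwrite('pics/'+save+'.png', c['color'][:,:,::-1])
    return c
def K(c):
    f=c['color'].shape[0]/2/np.tan(np.radians(c['vfov'])/2)
    return f
def ray(c,u,v):
    f=K(c);R=cv2.Rodrigues(np.array(c['rvec'],float))[0];t=np.array(c['tvec'],float).ravel()
    d=R.T@np.array([(u-c['cx'])/f,(v-c['cy'])/f,1.]);o=-R.T@t
    return o,d
def onz(c,u,v,z):
    o,d=ray(c,u,v);return o+d*(z-o[2])/d[2]
def proj(c,p):
    f=K(c);R=cv2.Rodrigues(np.array(c['rvec'],float))[0];t=np.array(c['tvec'],float).ravel()
    q=R@np.array(p,float)+t
    return np.array([c['cx']+f*q[0]/q[2],c['cy']+f*q[1]/q[2]])
E
python3 - <<'E'
from h import *
print(robot.get_state()); print(robot.grip_depth)
for n in ('side','top','wrist'):
    c=cap(n,n+'0'); print(n,c['vfov'],c['cx'],c['cy'],c['rvec'],c['tvec'], [k for k in c])
    for q in ['oil_bottle','clean_bottle','gear_24','bushing','ball_bearing','blue_bracket','tray','mat','plate']:
        try:
            r=eyes.spot_point(n,q); print(q,[(round(d['p'],2),np.round(np.array(d['at'])*[512,384],1).tolist()) for d in r])
        except Exception as e: print(q,e)
E
```

```text
pics
{'time': 0.0, 'joint_positions': array([-1.35939516e+00,  3.13409535e-01,  1.49843626e+00, -3.45020353e-06,
        1.33097066e+00, -2.23411764e-01]), 'joint_vel': array([0.00095336, 0.00191004, 0.00058981, 0.00076467, 0.00044127,
       0.00011668]), 'joint_efforts': array([-1.54980778e-03, -4.02211940e+01, -2.52268767e+01,  6.93637761e-02,
        3.52920697e-02, -1.11446523e-04]), 'tcp_pos': array([ 0.22107386, -0.47587656,  0.2070821 ]), 'orientation': array([ 9.76459881e-01,  2.15698229e-01,  1.99917900e-06, -6.11899954e-04]), 'force': array([0.22071362, 0.68892774, 0.39889763]), 'moment': array([-0.00417459,  0.03004932, -0.0400875 ]), 'width': 0.08817696591320769}
-0.0187
side 52.440719583506684 259.2303705820287 193.41356533229364 [ 2.20251713 -0.30337999  0.12742966] [-0.63104033  0.17288503  0.99064409] ['color', 'vfov', 'cx', 'cy', 'rvec', 'tvec']
oil_bottle [(0.8, [203.4, 265.5]), (0.5, [211.4, 222.5]), (0.16, [225.1, 281.6])]
clean_bottle [(0.65, [221.4, 292.0])]
gear_24 [(0.64, [324.6, 268.2]), (0.5, [230.8, 256.2]), (0.49, [345.2, 248.1])]
bushing [(0.66, [210.6, 
[... 257 characters left out ...]
4654  0.18696561] [0.01343926 0.66179575 1.18289507] ['color', 'vfov', 'cx', 'cy', 'rvec', 'tvec']
oil_bottle [(0.53, [340.2, 267.9])]
clean_bottle []
gear_24 [(0.74, [354.5, 128.9]), (0.64, [363.8, 162.5]), (0.49, [315.0, 193.6])]
bushing [(0.52, [285.6, 249.0])]
ball_bearing [(0.48, [368.2, 231.5])]
blue_bracket [(0.62, [240.9, 255.2])]
tray [(0.89, [356.1, 248.5])]
mat [(0.69, [172.8, 230.3])]
plate []
wrist 61.63569917233702 261.78556502739315 189.40797712017448 [-2.43119567  1.55022491  0.22830448] [-0.52599788 -0.04028604  0.38917229] ['color', 'vfov', 'cx', 'cy', 'rvec', 'tvec']
oil_bottle []
clean_bottle []
gear_24 []
bushing []
ball_bearing []
blue_bracket []
tray []
mat []
plate []
```

```bash
python3 -c "
import cv2
a=cv2.imread('pics/top0.png');cv2.imwrite('pics/top0b.png',cv2.resize(a[80:380,80:480],(800,600),interpolation=3))
a=cv2.imread('pics/side0.png');cv2.imwrite('pics/side0b.png',cv2.resize(a[100:340,130:450],(800,600),interpolation=3))"
```

```text
(no output)
```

View pics/top0b.png

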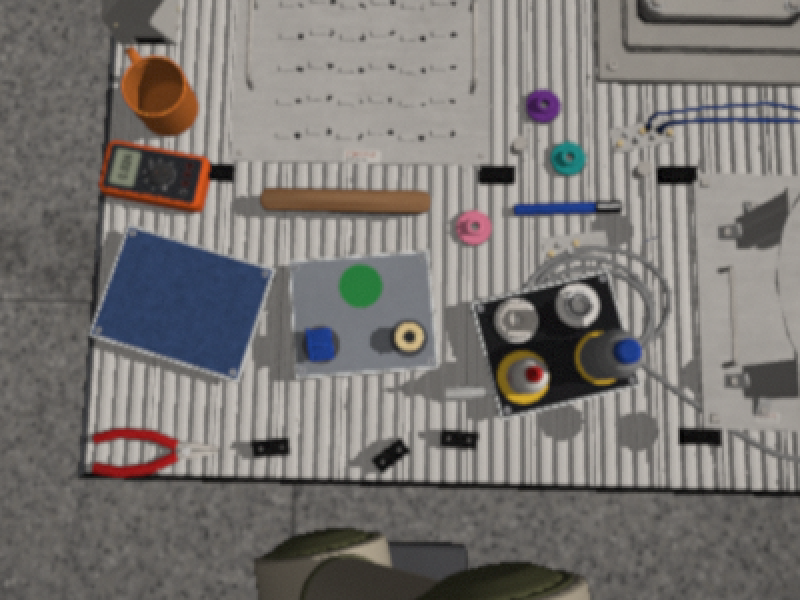

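View pics/side0b.png

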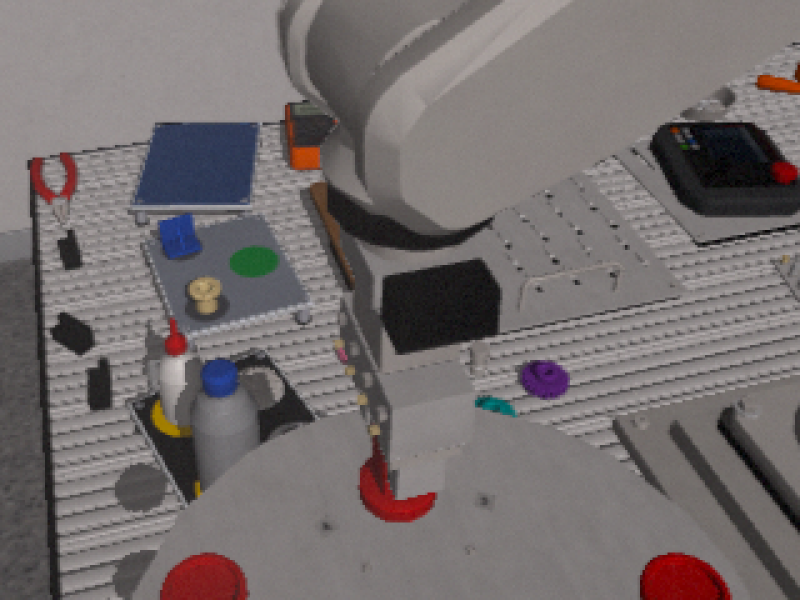

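View pics/wrist0.png

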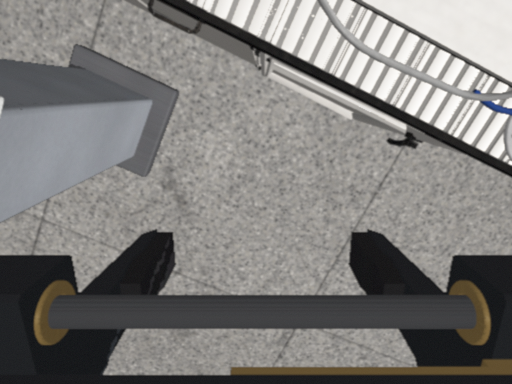

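```bash
python3 -c "
import cv2
a=cv2.imread('pics/top0.png');cv2.imwrite('pics/t1.png',cv2.resize(a[205:295,305:410],(700,600),interpolation=2))
cv2.imwrite('pics/t2.png',cv2.resize(a[180:285,115:305],(760,420),interpolation=2))"
```

```text
(no output)
```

View pics/t1.png

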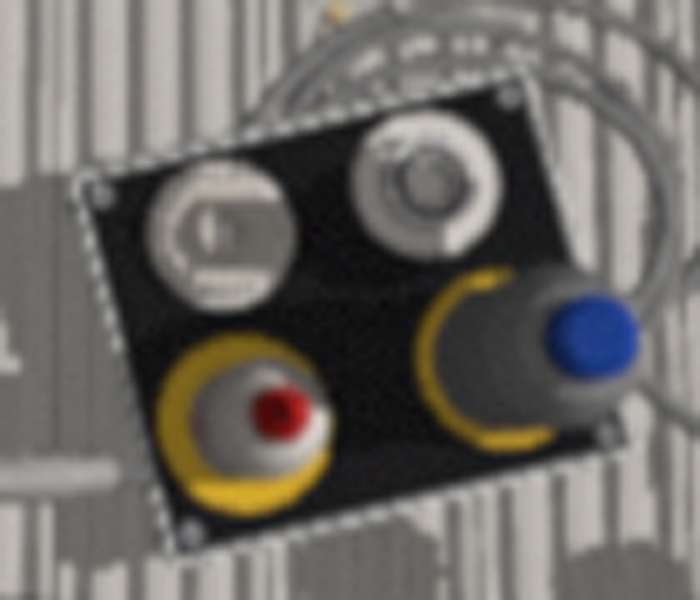

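View pics/t2.png

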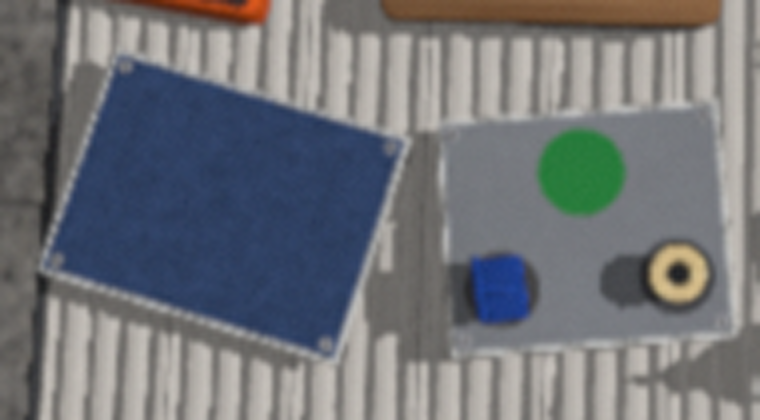

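```bash
cat > fit.py <<'E'
from h import *
from scipy.optimize import least_squares
c=cap('top'); pickle.dump(c,open('top0.pkl','wb'))
def src(p,s,o): return (np.array(p)+.5)/s-.5+np.array(o)
T=[(75,183),(525,72),(625,447),(172,553)]
M=[(118,57),(408,143),(335,358),(43,270)]
P=[(441,127),(714,103),(735,332),(452,354)]
out={}
for n,C,s,o,L,W in [('tray',T,6.6667,(305,205),.15,.18),('mat',M,4,(115,180),.15,.2),('plate',P,4,(115,180),.15,.18)]:
    w=np.array([onz(c,*src(p,s,o),.032)[:2] for p in C])
    # order: rear-left, rear-right, front-right, front-left
    m=np.array([(L/2,W/2),(L/2,-W/2),(-L/2,-W/2),(-L/2,W/2)])
    f=lambda q:(m@np.array([[np.cos(q[2]),np.sin(q[2])],[-np.sin(q[2]),np.cos(q[2])]])+q[:2]-w).ravel()
    r=least_squares(f,[*w.mean(0),0]); out[n]=r.x
    print(n,np.round(r.x,4),np.round(r.fun*1000,1), np.round(w,3).tolist())
pickle.dump(out,open('frames.pkl','wb'))
def tw(n,x,y):
    X,Y,a=out[n]; return np.array([X+np.cos(a)*x-np.sin(a)*y,Y+np.sin(a)*x+np.cos(a)*y])
for n,x,y,s in [('tray',-.03,.05,'yl'),('tray',-.03,-.05,'yr'),('tray',.04,.04,'wl'),('tray',.04,-.04,'wr'),('plate',.035,0,'green'),('plate',-.035,.055,'dl'),('plate',-.035,-.055,'dr')]:
    p=tw(n,x,y); print(s,np.round(p,4),np.round(proj(c,[*p,.032]),1))
im=c['color'].astype(int)
g=(im[...,1]-im[...,0]>40)&(im[...,1]-im[...,2]>30)
n,l,st,ce=cv2.connectedComponentsWithStats(g.astype(np.uint8)); 
for i in range(1,n):
    if st[i,4]>60: print('green',ce[i],st[i,4],onz(c,*ce[i],.032))
print('tops: red cap',onz(c,*src((280,412),6.6667,(305,205)),.115),'blue',onz(c,*src((595,337),6.6667,(305,205)),.143))
print('gear hub',onz(c,*src((428,183),6.6667,(305,205)),.05),'bush',onz(c,*src((679,273),4,(115,180)),.06))
E
python3 fit.py
```

```text
tray [ 0.5141 -0.217   0.2513] [ 4.1  3.1  3.  -0.6 -2.4 -4.4 -4.7  1.8] [[0.56, -0.114], [0.606, -0.285], [0.466, -0.318], [0.424, -0.15]]
mat [ 0.5552  0.2518 -0.2714] [ 4.7  1.4  3.1 -2.4 -5.4 -2.4 -2.5  3.4] [[0.65, 0.327], [0.598, 0.138], [0.462, 0.178], [0.512, 0.365]]
plate [0.546  0.0237 0.0989] [ 3.5  3.6  2.3 -2.  -2.7 -2.3 -3.1  0.7] [[0.608, 0.117], [0.627, -0.057], [0.483, -0.071], [0.466, 0.105]]
yl [ 0.4726 -0.1761] [340.7 267.7]
yr [ 0.4975 -0.2729] [379.6 258.5]
wl [ 0.5429 -0.1683] [337.3 239.4]
wr [ 0.5628 -0.2458] [368.1 232.1]
green [0.5808 0.0271] [259.9 222.8]
dl [0.5057 0.0749] [240.2 252.2]
dr [ 0.5166 -0.0345] [283.9 248.8]
green [259.91412742 222.55401662] 361 [0.58143793 0.02713962 0.032     ]
tops: red cap [ 0.47273005 -0.17787115  0.115     ] blue [ 0.4991547  -0.28092009  0.143     ]
gear hub [ 0.56105061 -0.24381064  0.05      ] bush [ 0.51667873 -0.0347565   0.06      ]
```

```bash
cat >> h.py <<'E'
from scipy.spatial.transform import Rotation as Ro
def rel(target, heading=0.0, st=None):
    """row to target tcp pos with tool down, jaw(y) heading"""
    st=st or robot.get_state()
    R0=Ro.from_quat(st['orientation']).as_matrix()
    y=np.array([np.cos(heading),np.sin(heading),0]);z=np.array([0,0,-1.]);x=np.cross(y,z)
    R1=np.stack([x,y,z],1)
    rv=Ro.from_matrix(R0.T@R1).as_rotvec(); d=R0.T@(np.array(target)-st['tcp_pos'])
    return np.round(rv,4).tolist(),np.round(d,4).tolist()
E
python3 - <<'E'
from h import *
s=robot.get_state();c=cap('wrist')
R=cv2.Rodrigues(np.array(c['rvec']))[0];o=-R.T@np.array(c['tvec']).ravel()
R0=Ro.from_quat(s['orientation']).as_matrix()
print('cam in tool',R0.T@(o-s['tcp_pos']),'cam axes in tool\n',R0.T@R.T)
print(rel([.50,-.2,.30]))
E
```

```text
cam in tool [ 0.07506294  0.00033777 -0.17728299] cam axes in tool
 [[ 9.48716618e-04 -9.56841808e-01 -2.90607732e-01]
 [ 9.99998297e-01  4.47794737e-04  1.79020108e-03]
 [-1.58280663e-03 -2.90608936e-01  9.56840604e-01]]
([-0.0, -0.0, -1.136], [0.3692, -0.133, -0.0924])
```

```bash
python3 - <<'E'
from h import *
print(rel([.50,-.16,.30]))
E
```

```text
([-0.0, -0.0, -1.136], [0.3861, -0.1693, -0.0924])
```

apply_moves:
  commands:
    - [0,0,-0.15,0,0,-0.05,0.088]
    - [0,0,-0.3,0.02,-0.01,-0.092,0.088]
    - [0,0,-0.45,0.07,-0.03,-0.092,0.088]
    - [0,0,-0.6,0.12,-0.05,-0.092,0.088]
    - [0,0,-0.75,0.17,-0.075,-0.092,0.088]
    - [0,0,-0.9,0.22,-0.095,-0.092,0.088]
    - [0,0,-1.05,0.27,-0.12,-0.092,0.088]
    - [0,0,-1.136,0.32,-0.14,-0.092,0.088]
    - [0,0,-1.136,0.36,-0.16,-0.092,0.088]
    - [0,0,-1.136,0.386,-0.169,-0.092,0.088]
    - [0,0,-1.136,0.386,-0.169,-0.092,0.088]
    - [0,0,-1.136,0.386,-0.169,-0.092,0.088]
    - [0,0,-1.136,0.386,-0.169,-0.092,0.088]
    - [0,0,-1.136,0.386,-0.169,-0.092,0.088]

```text
time: 3.0
tcp_pos: [0.4994, -0.1614, 0.2997]
orientation: [0.708, 0.706, -0.0, 0.0]
force: [-0.4, -0.4, -0.5]
width: 0.0883
```

```bash
python3 - <<'E'
from h import *
s=robot.get_state(); print(s['time'],s['tcp_pos'],s['orientation'],s['joint_positions'])
c=cap('wrist','w1'); pickle.dump(c,open('w1.pkl','wb'))
for q in ['oil_bottle','clean_bottle','gear_24','bushing','ball_bearing','tray']:
    print(q,[(round(d['p'],2),np.round(np.array(d['at'])*[512,384],1).tolist()) for d in eyes.spot_point('wrist',q)])
F=pickle.load(open('frames.pkl','rb'))
im=c['color'][:,:,::-1].copy()
X,Y,a=F['tray']
for x,y in [(.075,.09),(.075,-.09),(-.075,-.09),(-.075,.09),(-.03,.05),(-.03,-.05),(.04,.04),(.04,-.04)]:
    p=proj(c,[X+np.cos(a)*x-np.sin(a)*y,Y+np.sin(a)*x+np.cos(a)*y,.032]); print(np.round(p,1)); cv2.circle(im,tuple(int(v) for v in np.round(p)),2,(255,0,255),-1)
cv2.imwrite('pics/w1b.png',cv2.resize(im,(800,600)))
E
```

```text
3.0 [ 0.49943981 -0.16135265  0.29974154] [ 7.07781638e-01  7.06431274e-01 -3.69898520e-05  8.01250484e-05] [-5.35860848e-01  2.65216652e-01  1.32355535e+00 -1.11412034e-04
  1.55268374e+00 -5.33949133e-01]
oil_bottle [(0.58, [241.3, 156.8])]
clean_bottle [(0.88, [256.4, 221.7]), (0.73, [270.1, 178.7])]
gear_24 [(0.98, [374.6, 114.7]), (0.81, [426.5, 196.3]), (0.77, [480.4, 179.2]), (0.68, [291.9, 154.7]), (0.52, [298.6, 3.2])]
bushing [(0.82, [271.7, 46.8])]
ball_bearing [(0.84, [305.4, 206.2])]
tray [(0.56, [269.8, 181.0]), (0.28, [247.0, 159.5])]
[309.6 110.2]
[334.5 229.4]
[238.4 251.9]
[203.1 138.1]
[242.3 157.8]
[260.2 221.7]
[292.5 152.3]
[304.7 204.6]
```

View pics/w1b.png

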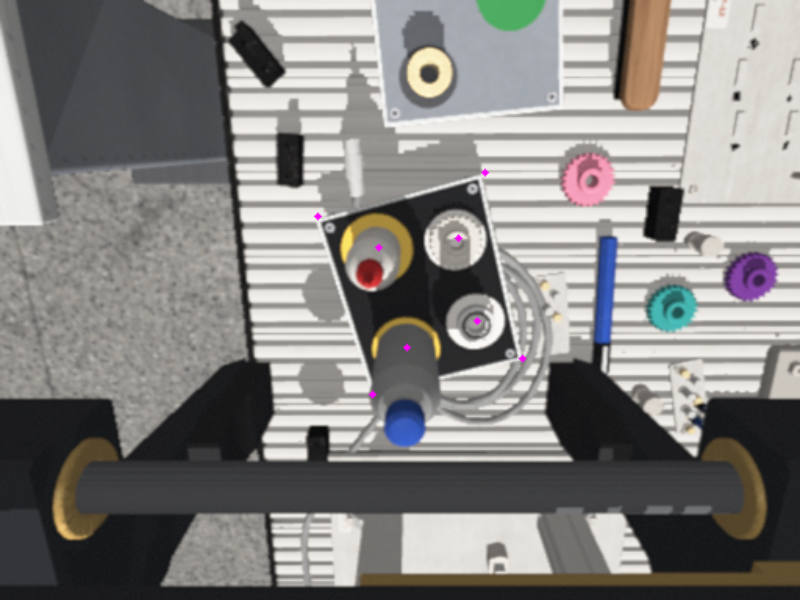

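```bash
python3 - <<'E'
import cv2
a=cv2.imread('pics/w1.png');cv2.imwrite('pics/w1c.png',cv2.resize(a[105:245,195:345],(640,597),interpolation=2))
E
```

```text
(no output)
```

View pics/w1c.png

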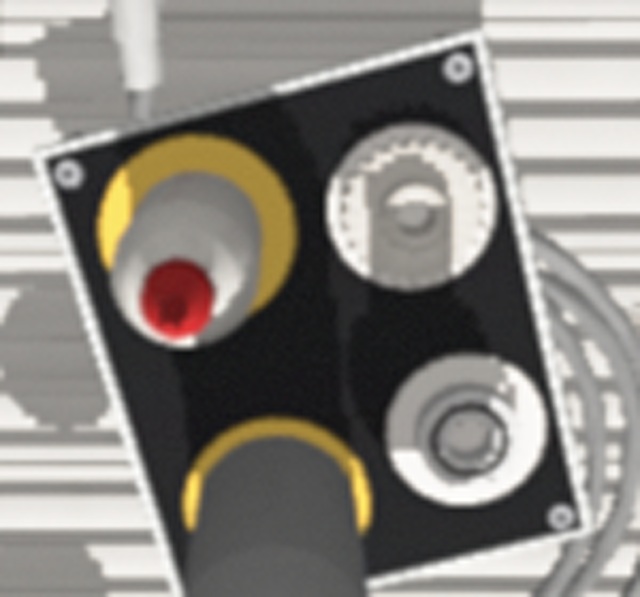

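```bash
python3 - <<'E'
from h import *
from scipy.optimize import least_squares
c=pickle.load(open('w1.pkl','rb'))
s=640/150
pts=[((38,157),(-.075,.09)[::1]),((483,37),(.075,.09)),((590,525),(.075,-.09)),((197,232),(-.03,.05)),((411,207),(.04,.04)),((467,430),(.04,-.04))]
def src(p): return (np.array(p)+.5)/s-.5+np.array([195,105])
w=np.array([onz(c,*src(p),.032)[:2] for p,_ in pts]);m=np.array([q for _,q in pts])
f=lambda q:(m@np.array([[np.cos(q[2]),np.sin(q[2])],[-np.sin(q[2]),np.cos(q[2])]])+q[:2]-w).ravel()
r=least_squares(f,[.5,-.2,.2]);print(r.x,np.round(r.fun.reshape(-1,2)*1000,1))
F=pickle.load(open('frames.pkl','rb'));print(F['tray']);F['tray_w']=r.x
X,Y,a=r.x
for x,y,n in [(-.03,.05,'yl'),(-.03,-.05,'yr'),(.04,.04,'wl'),(.04,-.04,'wr')]:
    print(n,np.round([X+np.cos(a)*x-np.sin(a)*y,Y+np.sin(a)*x+np.cos(a)*y],4))
print('oil tip',onz(c,*src((180,298)),.112),'gear hub',onz(c,*src((413,205)),.05),'bushing flange',onz(c,*(np.array([429,73])*.64),.06))
print('clean cap',onz(c,*(np.array([405,423])*.64),.143+.032))
pickle.dump(F,open('frames.pkl','wb'))
ct=pickle.load(open('top0.pkl','rb'))
print('top: clean cap z175',onz(ct,394.2,255.5,.175),'red z.15',onz(ct,346.9,266.8,.147))
# bottle body mask axes
E
```

```text
[ 0.51283694 -0.21885045  0.263992  ] [[-2.5  1.5]
 [-0.3  2.8]
 [ 2.2 -3.5]
 [ 0.4 -0.6]
 [ 0.3 -0.3]
 [-0.1  0.1]]
[ 0.51410579 -0.21703022  0.25132384]
yl [ 0.4708 -0.1784]
yr [ 0.4969 -0.2749]
wl [ 0.541  -0.1698]
wr [ 0.5619 -0.247 ]
oil tip [ 0.47065755 -0.17973758  0.112     ] gear hub [ 0.53965775 -0.16553642  0.05      ] bushing flange [ 0.51529551 -0.03593442  0.06      ]
clean cap [ 0.49696758 -0.26919209  0.175     ]
top: clean cap z175 [ 0.49620049 -0.27375572  0.175     ] red z.15 [ 0.47042003 -0.17362791  0.147     ]
```

apply_moves:
  commands:
    - [0,0,0,-0.016,-0.028,0.02,0.088]
    - [0,0,0,-0.016,-0.028,0.05,0.088]
    - [0,0,0,-0.016,-0.028,0.09,0.088]
    - [0,0,0,-0.016,-0.028,0.13,0.088]
    - [0,0,0,-0.016,-0.028,0.16,0.088]
    - [0,0,0,-0.016,-0.028,0.185,0.088]
    - [0,0,0,-0.016,-0.028,0.2,0.088]
    - [0,0,0,-0.016,-0.028,0.209,0.088]
    - [0,0,0,-0.016,-0.028,0.209,0.088]
    - [0,0,0,-0.016,-0.028,0.209,0.088]
    - [0,0,0,-0.016,-0.028,0.209,0.088]
  force: 15

```text
time: 4.45
tcp_pos: [0.4724, -0.1768, 0.0916]
orientation: [0.707, 0.707, 0.0, 0.001]
force: [-0.3, -0.8, -0.3]
width: 0.0879
```

```bash
python3 - <<'E'
from h import *
s=robot.get_state(); print(s['time'],s['tcp_pos'],s['force'])
c=cap('wrist','w2')
cv2.imwrite('pics/s2.png',cv2.resize(cap('side')['color'][100:340,130:450,::-1],(800,600)))
E
```

```text
4.45 [ 0.47237826 -0.17681528  0.09159142] [-0.27167599 -0.83094673 -0.2725597 ]
```

View pics/w2.png

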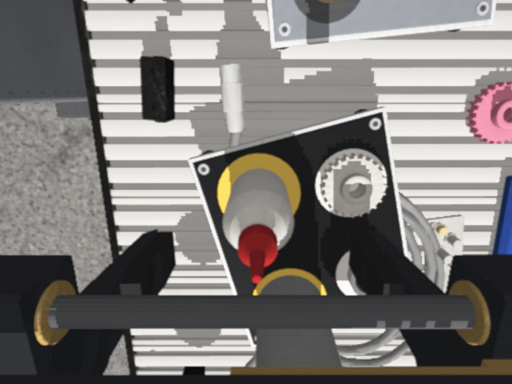

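View pics/s2.png

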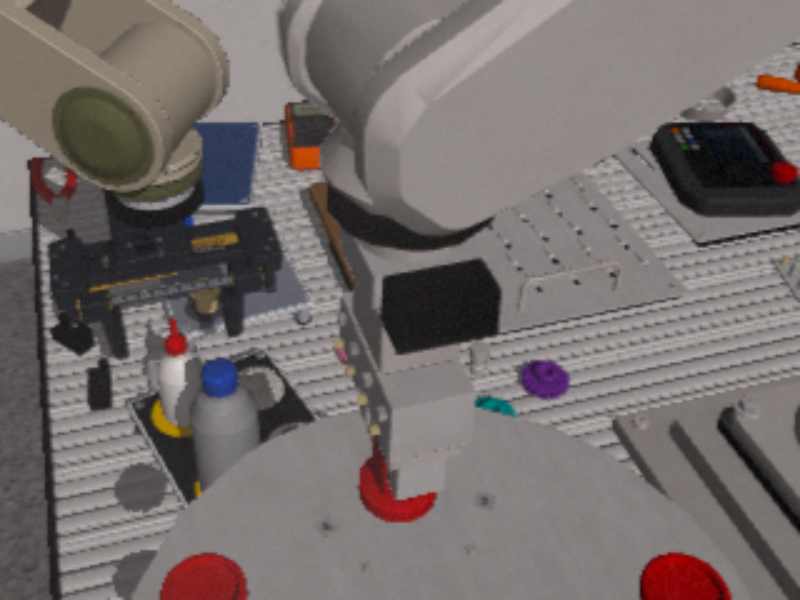

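```bash
python3 - <<'E'
from h import *
s=robot.get_state(); print(s['time'],s['tcp_pos'],s['force'])
c=cap('side'); p=s['tcp_pos']
for q in [p,p+[.044,0,0],p-[.044,0,0],[.471,-.177,.15],[.4965,-.272,.175]]:
    u=proj(c,q); print(np.round(u),(u-[130,100])*2.5)
cv2.imwrite('pics/s3.png',cv2.resize(c['color'][100:340,130:450,::-1],(800,600)))
E
```

```text
4.55 [ 0.4722383  -0.17672136  0.0913771 ] [-1.17957304 -0.27652033  0.07842563]
[202. 247.] [180.56867894 366.26450593]
[221. 243.] [227.83004414 356.81627554]
[183. 250.] [132.3711614  375.89988671]
[199. 228.] [172.20104311 319.18291311]
[217. 247.] [217.79496096 367.23855519]
```

View pics/s3.png

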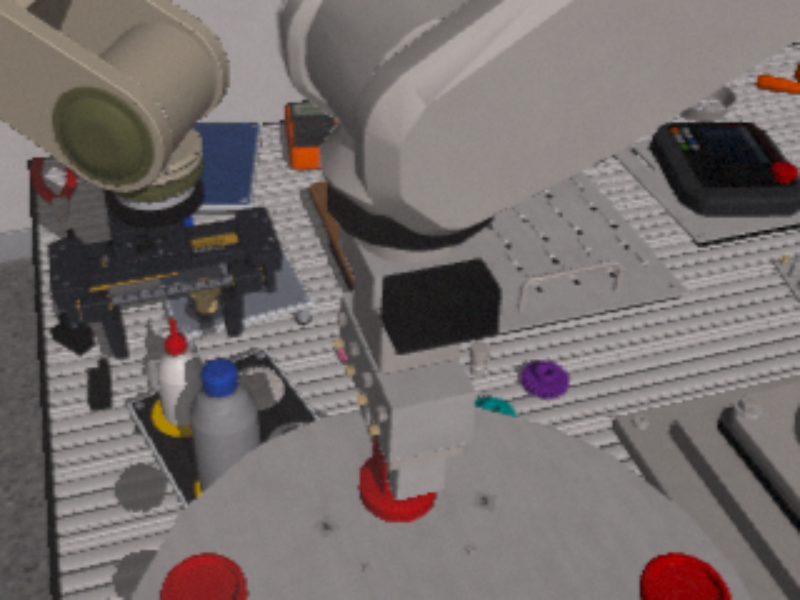

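apply_moves:
  commands:
    - [0,0,0,0,0,-0.04,0.088]
    - [0,0,0,0,0,-0.08,0.07]
    - [0,0,0,0,0,-0.11,0.043]
    - [0,0,0,0,0,-0.12,0.043]
    - [0,0,0,0,0,-0.12,0.043]
    - [0,0,0,0,0,-0.12,0.043]
    - [0,0,0,0,0,-0.12,0.043]

```text
time: 5.3
tcp_pos: [0.4715, -0.1763, 0.2096]
orientation: [0.707, 0.707, -0.0, -0.001]
force: [0.4, 0.3, 0.4]
width: 0.0438
```

```bash
python3 - <<'E'
from h import *
s=robot.get_state(); print(s['time'],s['tcp_pos'],s['width'])
c=cap('wrist','w4')
p=s['tcp_pos']
print(proj(c,p))
for d in ([.0215,.009,0],[.0215,-.009,0],[.0215,.009,.0187],[.0215,-.009,.0187]): print(d,proj(c,p+d))
c=cap('side','s4f')
for d in ([.0215,.009,0],[-.0215,-.009,0],[-.0215,-.009,.0187]): print(d,(proj(c,p+d)-[130,100])*2.5)
cv2.imwrite('pics/s4.png',cv2.resize(c['color'][100:340,130:450,::-1],(800,600)))
a=cv2.imread('pics/w4.png');cv2.imwrite('pics/w4b.png',cv2.resize(a,(800,600),interpolation=2))
E
```

```text
5.3 [ 0.47152167 -0.17627454  0.20960558] 0.04383106074250204
[261.34618074 222.68091297]
[0.0215, 0.009, 0] [298.0053545  208.48682086]
[0.0215, -0.009, 0] [297.0126191  236.53930851]
[0.0215, 0.009, 0.0187] [301.77729542 220.73853367]
[0.0215, -0.009, 0.0187] [300.57148598 251.2760014 ]
[0.0215, 0.009, 0] [188.52553732 255.12134462]
[-0.0215, -0.009, 0] [140.5933924  277.14756572]
[-0.0215, -0.009, 0.0187] [137.627682   259.60986289]
```

View pics/w4b.png

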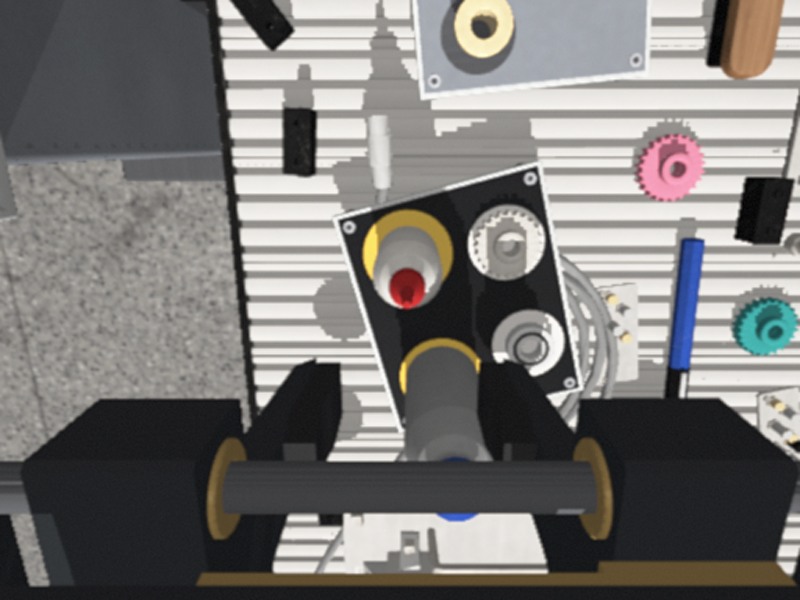

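View pics/s4.png

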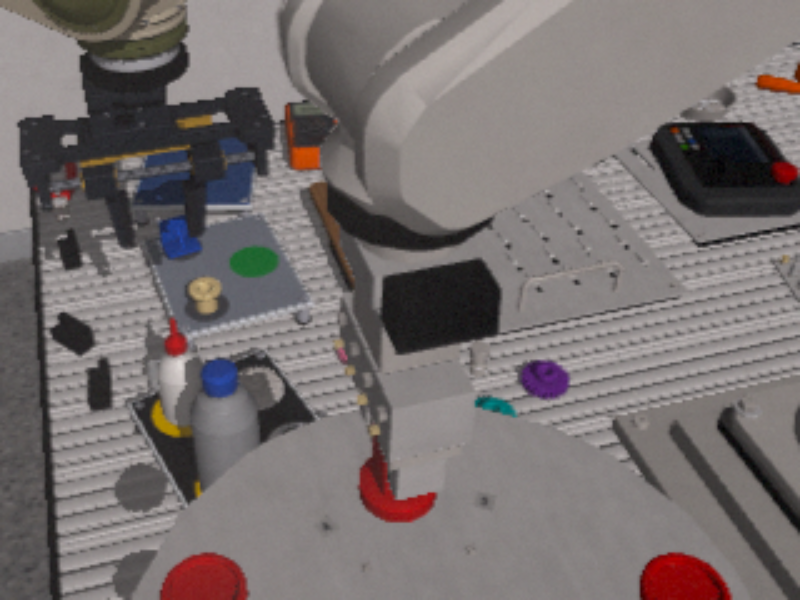

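```bash
python3 - <<'E'
import cv2
a=cv2.imread('pics/s4f.png');cv2.imwrite('pics/s4z.png',cv2.resize(a[130:205,135:245],(792,540),interpolation=2))
a=cv2.imread('pics/w4.png');cv2.imwrite('pics/w4z.png',cv2.resize(a[210:384,130:370],(792,574),interpolation=2))
E
```

```text
(no output)
```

View pics/s4z.png

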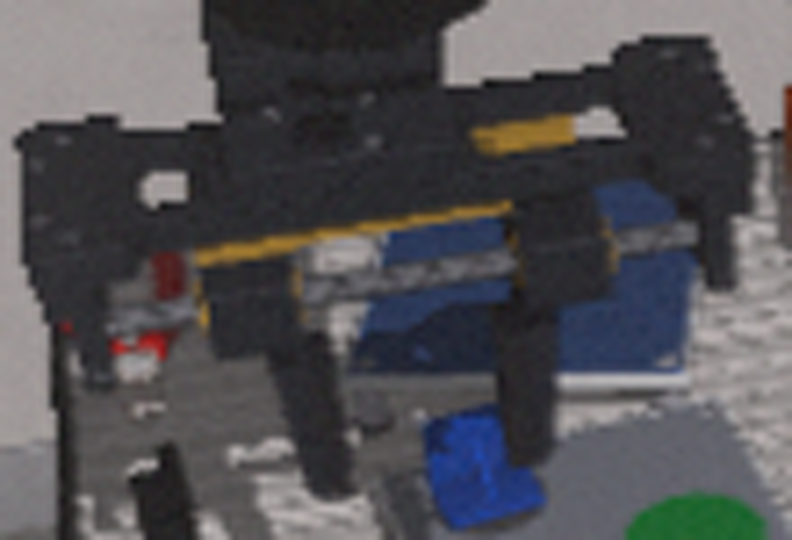

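View pics/w4z.png

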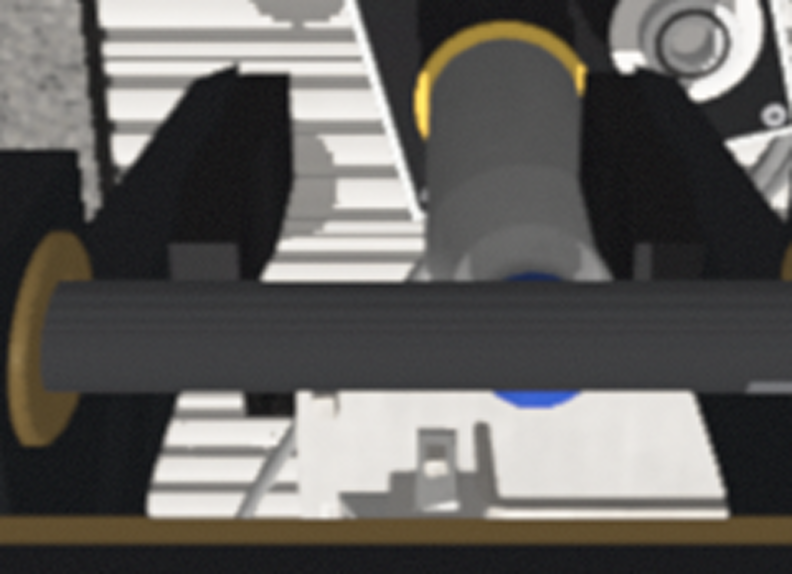

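apply_moves:
  commands:
    - [0,0,0,0.05,0.01,0,0.043]
    - [0,0,0,0.1,0.02,0,0.043]
    - [0,0,0,0.15,0.03,0,0.043]
    - [0,0,0,0.2,0.04,0,0.043]
    - [0,0,0,0.25,0.05,0,0.043]
    - [0,0,0,0.3,0.06,0.02,0.043]
    - [0,0,0,0.35,0.07,0.05,0.043]
    - [0,0,0,0.4,0.078,0.09,0.043]
    - [0,0,0,0.426,0.078,0.12,0.043]
    - [0,0,0,0.426,0.078,0.15,0.043]
    - [0,0,0,0.426,0.078,0.165,0.043]
    - [0,0,0,0.426,0.078,0.165,0.043]
    - [0,0,0,0.426,0.078,0.165,0.043]
    - [0,0,0,0.426,0.078,0.168,0.043]
    - [0,0,0,0.426,0.078,0.171,0.043]

```text
time: 6.9
tcp_pos: [0.5505, 0.2495, 0.0403]
orientation: [0.707, 0.707, 0.001, 0.0]
force: [-0.0, 0.7, -0.2]
width: 0.043
```

```bash
python3 - <<'E'
from h import *
s=robot.get_state(); print(s['time'],s['tcp_pos'],s['width'],s['force'])
c=cap('side');cv2.imwrite('pics/s5.png',cv2.resize(c['color'][130:205,135:245,::-1],(792,540)))
c=cap('wrist','w5'); pickle.dump(c,open('w5.pkl','wb'))
E
```

```text
6.9 [0.55048282 0.24946304 0.04034261] 0.04295759893044882 [-0.01658923  0.74642351 -0.19013487]
```

View pics/s5.png

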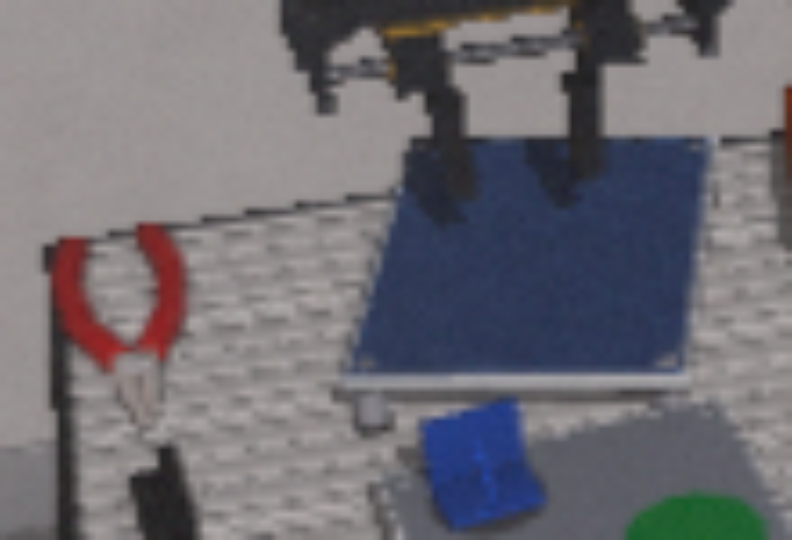

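View pics/w5.png

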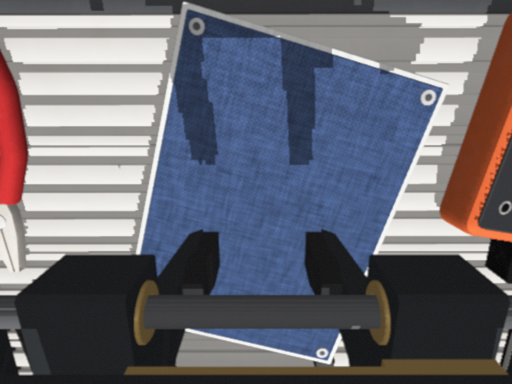

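apply_moves:
  commands:
    - [0,0,0,0,0,0.003,0.043]
    - [0,0,0,0,0,0.006,0.043]
    - [0,0,0,0,0,0.008,0.043]
    - [0,0,0,0,0,0.01,0.043]
    - [0,0,0,0,0,0.012,0.043]
    - [0,0,0,0,0,0.012,0.043]

```text
time: 7.6
tcp_pos: [0.5497, 0.2494, 0.0272]
orientation: [0.707, 0.707, -0.0, -0.001]
force: [-0.5, -0.4, -0.1]
width: 0.0432
```

apply_moves:
  commands:
    - [0,0,0,0,0,0.003,0.043]
    - [0,0,0,0,0,0.006,0.043]
    - [0,0,0,0,0,0.009,0.043]
    - [0,0,0,0,0,0.01,0.043]
    - [0,0,0,0,0,0.01,0.043]

```text
time: 8.1
tcp_pos: [0.5496, 0.2494, 0.017]
orientation: [0.707, 0.707, -0.0, -0.001]
force: [-0.6, 0.5, 0.8]
width: 0.0428
```

apply_moves:
  commands:
    - [0,0,0,0,0,0.002,0.043]
    - [0,0,0,0,0,0.004,0.043]
    - [0,0,0,0,0,0.006,0.043]
    - [0,0,0,0,0,0.006,0.043]
    - [0,0,0,0,0,0.006,0.043]

```text
time: 8.6
tcp_pos: [0.5496, 0.2494, 0.0109]
orientation: [0.707, 0.707, -0.0, -0.001]
force: [-0.5, -0.8, 0.3]
width: 0.0434
```

```bash
python3 - <<'E'
from h import *
s=robot.get_state(); print(s['time'],s['tcp_pos'],s['width'],s['force'])
c=cap('wrist','w6'); pickle.dump(c,open('w6.pkl','wb'))
E
```

```text
8.6 [0.54963038 0.2494055  0.01093902] 0.04341692821412644 [-0.47107741 -0.79336486  0.31478487]
```

View pics/w6.png

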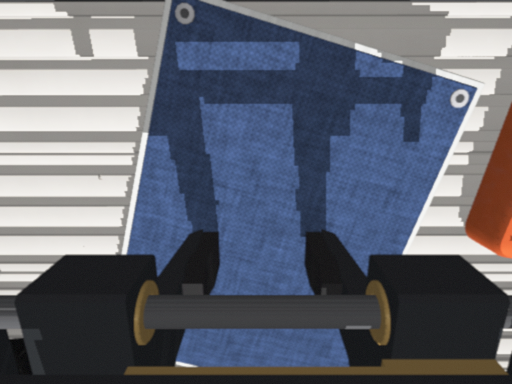

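apply_moves:
  commands:
    - [0,0,0,0,0,0.001,0.043]
    - [0,0,0,0,0,0.002,0.043]
    - [0,0,0,0,0,0.003,0.043]
    - [0,0,0,0,0,0.003,0.043]

```text
time: 9.05
tcp_pos: [0.5495, 0.2494, 0.0078]
orientation: [0.707, 0.707, -0.0, -0.001]
force: [-1.0, 0.1, -0.1]
width: 0.043
```

apply_moves:
  commands:
    - [0,0,0,0,0,0.001,0.043]
    - [0,0,0,0,0,0.002,0.043]
    - [0,0,0,0,0,0.002,0.043]

```text
time: 9.35
tcp_pos: [0.5495, 0.2494, 0.0057]
orientation: [0.707, 0.707, -0.0, -0.001]
force: [0.4, -0.1, 0.2]
width: 0.0429
```

```bash
python3 - <<'E'
from h import *
c=cap('wrist','w7')
cv2.imwrite('pics/w7z.png',cv2.resize(c['color'][180:300,150:370,::-1],(800,436)))
E
```

```text
(no output)
```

View pics/w7z.png

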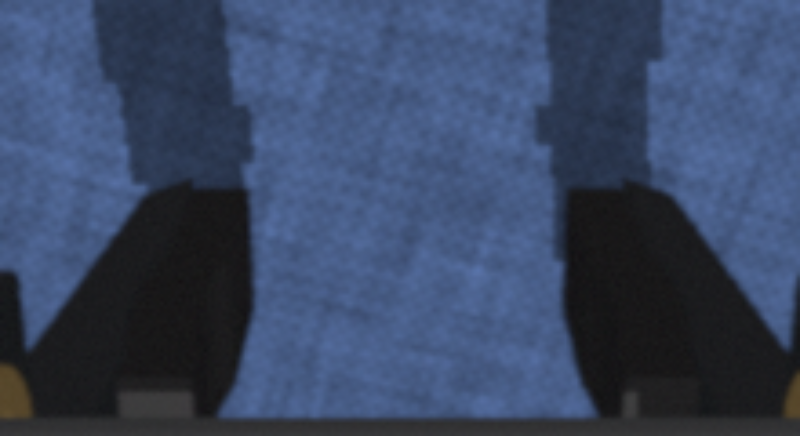

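apply_moves:
  commands:
    - [0,0,0,0,0,0.001,0.043]
    - [0,0,0,0,0,0.002,0.043]
    - [0,0,0,0,0,0.002,0.043]

```text
time: 9.7
tcp_pos: [0.5494, 0.2494, 0.0036]
orientation: [0.707, 0.707, -0.001, -0.001]
force: [0.6, -0.3, 0.1]
width: 0.043
```

apply_moves:
  commands:
    - [0,0,0,0,0,0.001,0.043]
    - [0,0,0,0,0,0.002,0.043]
    - [0,0,0,0,0,0.002,0.043]

```text
time: 10.0
tcp_pos: [0.5494, 0.2493, 0.0015]
orientation: [0.707, 0.707, -0.001, -0.001]
force: [-0.9, 0.2, 0.4]
width: 0.0428
```

apply_moves:
  commands:
    - [0,0,0,0,0,0.001,0.043]
    - [0,0,0,0,0,0.002,0.043]
    - [0,0,0,0,0,0.002,0.043]

```text
time: 10.3
tcp_pos: [0.5495, 0.2494, 0.0013]
orientation: [0.707, 0.707, -0.0, -0.001]
force: [-7.5, -2.1, 17.4]
width: 0.0432
```

```bash
python3 - <<'E'
from h import *
s=robot.get_state(); print(s['joint_positions'],s['joint_efforts'])
c=cap('wrist','w8')
cv2.imwrite('pics/w8z.png',cv2.resize(c['color'][180:300,150:370,::-1],(800,436)))
E
```

```text
[2.31846096e-01 7.06491247e-01 1.45844884e+00 5.82689787e-04
 9.77830642e-01 2.32190289e-01] [ -0.4012136  -43.66630554 -19.46879625   0.24743736  -1.71573345
  -0.06550218]
```

View pics/w8z.png

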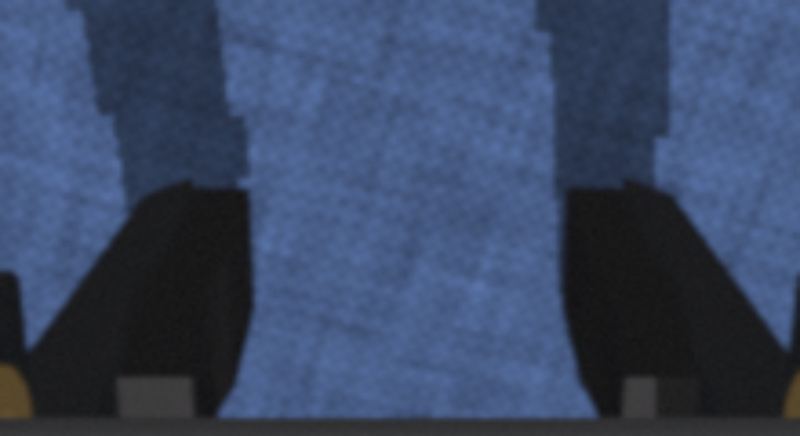

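apply_moves:
  commands:
    - [0,0,0,0,0,-0.04,0.05]
    - [0,0,0,0,0,-0.09,0.088]
    - [0,0,0,0,0,-0.14,0.088]
    - [0,0,0,-0.03,-0.01,-0.18,0.088]
    - [0,0,0,-0.08,-0.02,-0.19,0.088]
    - [0,0,0,-0.13,-0.03,-0.19,0.088]
    - [0,0,0,-0.18,-0.035,-0.19,0.088]
    - [0,0,0,-0.23,-0.04,-0.19,0.088]
    - [0,0,0,-0.28,-0.05,-0.19,0.088]
    - [0,0,0,-0.33,-0.06,-0.19,0.088]
    - [0,0,0,-0.38,-0.07,-0.19,0.088]
    - [0,0,0,-0.42,-0.078,-0.19,0.088]
    - [0,0,0,-0.426,-0.078,-0.18,0.088]
    - [0,0,0,-0.426,-0.078,-0.15,0.088]
    - [0,0,0,-0.426,-0.078,-0.12,0.088]
    - [0,0,0,-0.426,-0.078,-0.09,0.088]
    - [0,0,0,-0.426,-0.078,-0.072,0.088]
    - [0,0,0,-0.426,-0.078,-0.065,0.088]
    - [0,0,0,-0.426,-0.078,-0.062,0.088]
    - [0,0,0,-0.426,-0.078,-0.062,0.088]
  force: 15

```text
time: 12.35
tcp_pos: [0.4717, -0.1765, 0.0638]
orientation: [0.707, 0.707, -0.0, -0.0]
force: [0.3, -0.1, -0.1]
width: 0.088
```

```bash
python3 - <<'E'
from h import *
s=robot.get_state(); print(s['time'],s['tcp_pos'],s['width'],s['force'])
c=cap('wrist','w9')
c=cap('side');cv2.imwrite('pics/s9.png',cv2.resize(c['color'][180:310,150:270,::-1],(553,600)))
E
```

```text
12.35 [ 0.47166893 -0.17646617  0.06376461] 0.08800940425038015 [ 0.29650354 -0.0828786  -0.12272924]
```

View pics/w9.png

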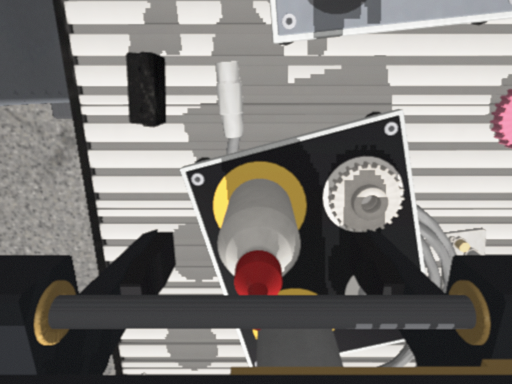

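View pics/s9.png

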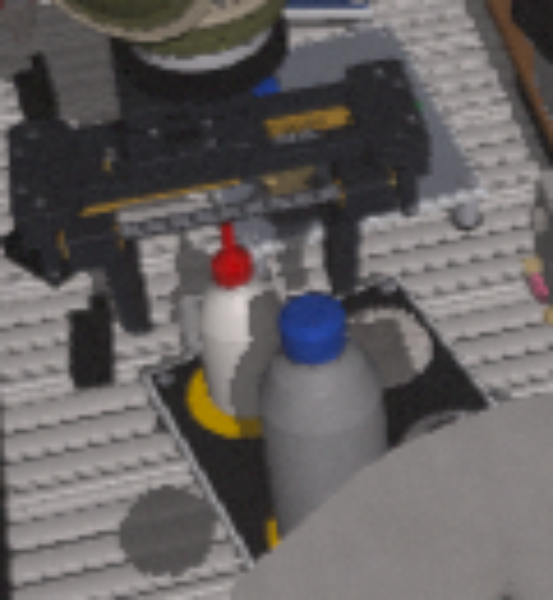

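apply_moves:
  commands:
    - [0,0,0,0,0,0.003,0.088]
    - [0,0,0,0,0,0.003,0.07]
    - [0,0,0,0,0,0.003,0.05]
    - [0,0,0,0,0,0.003,0.044]
    - [0,0,0,0,0,0.003,0.036]
    - [0,0,0,0,0,0.003,0.036]
    - [0,0,0,0,0,0.003,0.036]
    - [0,0,0,0,0,0.003,0.036]
  force: 15

```text
time: 13.25
tcp_pos: [0.4718, -0.1767, 0.0612]
orientation: [0.707, 0.707, -0.0, 0.0]
force: [-0.2, -0.6, 0.7]
width: 0.0428
```

```bash
python3 - <<'E'
from h import *
s=robot.get_state(); print(s['time'],s['tcp_pos'],s['width'],s['force'])
c=cap('side');cv2.imwrite('pics/s10.png',cv2.resize(c['color'][180:310,150:270,::-1],(553,600)))
E
```

```text
13.25 [ 0.47181882 -0.17673573  0.06119751] 0.042847573308925406 [-0.16568905 -0.62079614  0.74066271]
```

View pics/s10.png

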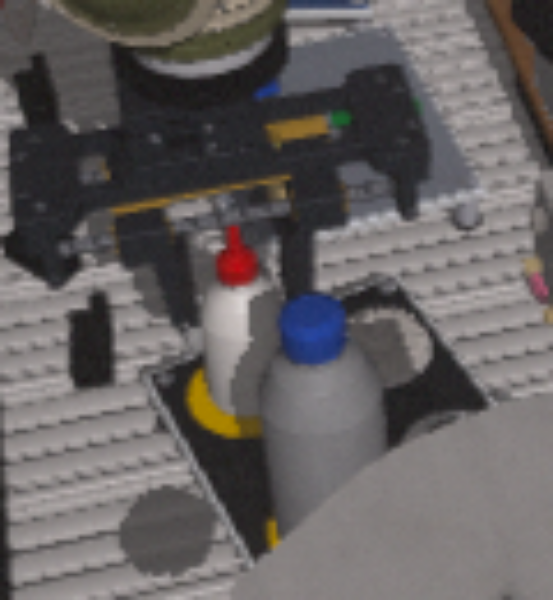

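apply_moves:
  commands:
    - [0,0,0,0,0,-0.01,0.036]
    - [0,0,0,0,0,-0.03,0.036]
    - [0,0,0,0,0,-0.055,0.036]
    - [0,0,0,0.02,0,-0.07,0.036]
    - [0,0,0,0.05,0.01,-0.07,0.036]
    - [0,0,0,0.085,0.02,-0.07,0.036]
    - [0,0,0,0.12,0.03,-0.07,0.036]
    - [0,0,0,0.155,0.04,-0.07,0.036]
    - [0,0,0,0.19,0.05,-0.07,0.036]
    - [0,0,0,0.225,0.055,-0.07,0.036]
    - [0,0,0,0.26,0.06,-0.07,0.036]
    - [0,0,0,0.295,0.07,-0.07,0.036]
    - [0,0,0,0.33,0.08,-0.07,0.036]
    - [0,0,0,0.365,0.085,-0.07,0.036]
    - [0,0,0,0.4,0.09,-0.07,0.036]
    - [0,0,0,0.43,0.1,-0.07,0.036]
    - [0,0,0,0.46,0.1,-0.07,0.036]
    - [0,0,0,0.482,0.1,-0.07,0.036]
    - [0,0,0,0.482,0.1,-0.07,0.036]
    - [0,0,0,0.482,0.1,-0.06,0.036]

```text
time: 15.3
tcp_pos: [0.5726, 0.3053, 0.1221]
orientation: [0.707, 0.707, 0.001, 0.001]
force: [-0.1, 0.3, 0.1]
width: 0.0428
```

apply_moves:
  commands:
    - [0,0,0,0,0,0.02,0.036]
    - [0,0,0,0,0,0.04,0.036]
    - [0,0,0,0,0,0.052,0.036]
    - [0,0,0,0,0,0.057,0.036]
    - [0,0,0,0,0,0.06,0.036]
    - [0,0,0,0,0,0.06,0.036]
    - [0,0,0,0,0,0.06,0.036]

```text
time: 16.0
tcp_pos: [0.5731, 0.3053, 0.0628]
orientation: [0.707, 0.707, 0.001, 0.001]
force: [-0.2, 0.4, -0.5]
width: 0.0425
```

```bash
python3 - <<'E'
from h import *
s=robot.get_state(); print(s['time'],s['tcp_pos'],s['width'],s['force'])
c=cap('side');cv2.imwrite('pics/s11.png',cv2.resize(c['color'][100:220,150:270,::-1],(600,600)))
c=cap('wrist','w11')
E
```

```text
16.0 [0.57314971 0.30534126 0.0628455 ] 0.042505737303777755 [-0.21328663  0.40424537 -0.49050808]
```

View pics/s11.png

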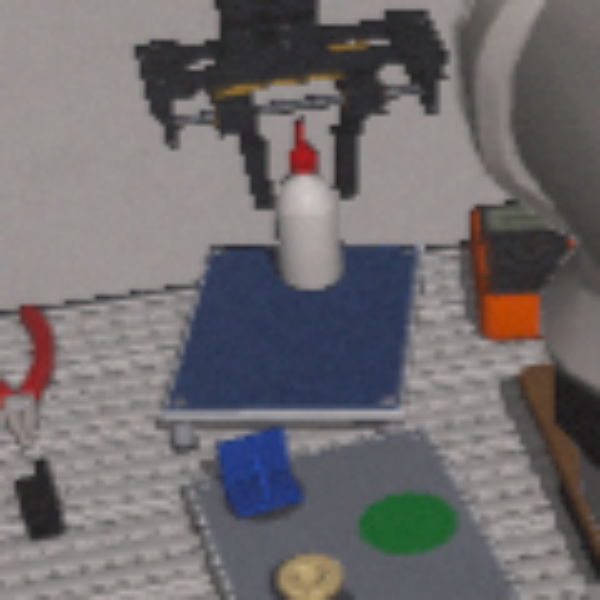

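View pics/w11.png

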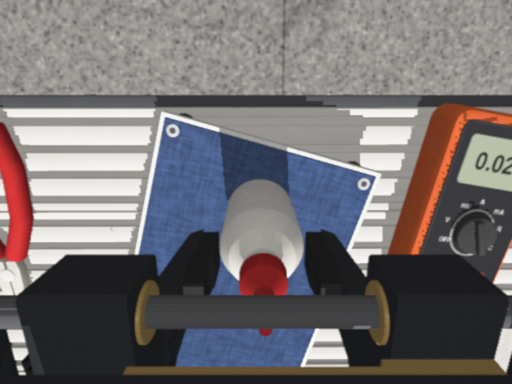

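apply_moves:
  commands:
    - [0,0,0,0,0,0.0015,0.036]
    - [0,0,0,0,0,0.0015,0.036]
    - [0,0,0,0,0,0.0015,0.05]
    - [0,0,0,0,0,0.0015,0.088]
    - [0,0,0,0,0,0.0015,0.088]
    - [0,0,0,0,0,0.0015,0.088]
    - [0,0,0,0,0,-0.02,0.088]
    - [0,0,0,0,0,-0.06,0.088]
    - [0,0,0,0,0,-0.11,0.088]
    - [0,0,0,0,0,-0.14,0.088]
    - [0,0,0,0,0,-0.14,0.088]

```text
time: 17.2
tcp_pos: [0.5741, 0.3059, 0.208]
orientation: [0.707, 0.707, 0.005, 0.003]
force: [-0.3, 0.5, -0.7]
width: 0.0882
```

```bash
python3 - <<'E'
from h import *
s=robot.get_state(); print(s['time'],s['tcp_pos'],s['width'],s['force'])
c=cap('side');cv2.imwrite('pics/s12.png',cv2.resize(c['color'][100:220,150:270,::-1],(600,600)))
E
```

```text
17.2 [0.57408076 0.30594015 0.2079782 ] 0.08818113417877094 [-0.2936605   0.54447875 -0.68431446]
```

View pics/s12.png

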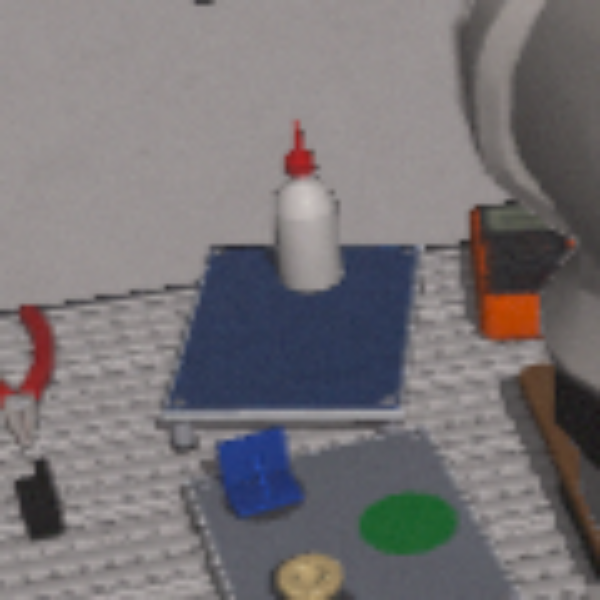

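```bash
python3 - <<'E'
from h import *
print(rel([.4965,-.272,.2]), rel([.4965,-.2,.2]))
E
```

```text
([0.0075, -0.0014, 0.0002], [-0.5776, -0.0768, 0.0033]) ([0.0075, -0.0014, 0.0002], [-0.5056, -0.0768, 0.0034])
```

apply_moves:
  commands:
    - [0.0075,-0.001,0,-0.05,-0.01,0,0.088]
    - [0.0075,-0.001,0,-0.1,-0.02,0,0.088]
    - [0.0075,-0.001,0,-0.15,-0.03,0,0.088]
    - [0.0075,-0.001,0,-0.2,-0.04,0,0.088]
    - [0.0075,-0.001,0,-0.25,-0.04,0,0.088]
    - [0.0075,-0.001,0,-0.3,-0.05,0,0.088]
    - [0.0075,-0.001,0,-0.35,-0.055,0,0.088]
    - [0.0075,-0.001,0,-0.4,-0.06,0,0.088]
    - [0.0075,-0.001,0,-0.45,-0.07,0,0.088]
    - [0.0075,-0.001,0,-0.5,-0.077,0,0.088]
    - [0.0075,-0.001,0,-0.506,-0.077,0,0.088]
    - [0.0075,-0.001,0,-0.506,-0.077,0,0.088]
    - [0.0075,-0.001,0,-0.506,-0.077,0,0.088]

```text
time: 18.55
tcp_pos: [0.4962, -0.1991, 0.2026]
orientation: [0.707, 0.707, 0.0, -0.001]
force: [-0.1, 0.5, -0.3]
width: 0.088
```

```bash
python3 - <<'E'
from h import *
s=robot.get_state(); print(s['time'],s['tcp_pos'],s['orientation'])
c=cap('wrist','w13'); pickle.dump(c,open('w13.pkl','wb'))
cv2.imwrite('pics/w13b.png',cv2.resize(c['color'][20:310,110:450,::-1],(703,600)))
E
```

```text
18.55 [ 0.49619951 -0.19913836  0.20262849] [ 7.06837515e-01  7.07375178e-01  1.58200866e-04 -1.02928928e-03]
```

View pics/w13b.png

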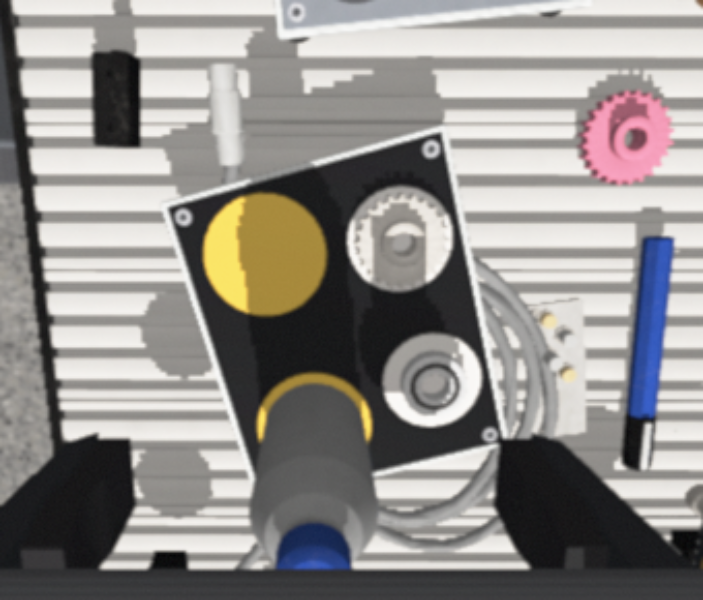

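```bash
python3 - <<'E'
from h import *
from scipy.optimize import least_squares
c=pickle.load(open('w13.pkl','rb'))
s=703/340
pts=[((165,206),(-.075,.09)),((442,130),(.075,.09)),((502,443),(.075,-.09)),((265,255),(-.03,.05)),((400,239),(.04,.04)),((432,380),(.04,-.04))]
src=lambda p:(np.array(p)+.5)/s-.5+np.array([110,20])
w=np.array([onz(c,*src(p),.032)[:2] for p,_ in pts]);m=np.array([q for _,q in pts])
f=lambda q:(m@np.array([[np.cos(q[2]),np.sin(q[2])],[-np.sin(q[2]),np.cos(q[2])]])+q[:2]-w).ravel()
r=least_squares(f,[.5,-.2,.2]);print(r.x,np.round(r.fun.reshape(-1,2)*1000,1)); print(w)
X,Y,a=r.x
for x,y,n in [(-.03,.05,'yl'),(-.03,-.05,'yr'),(.04,.04,'wl'),(.04,-.04,'wr')]:
    print(n,np.round([X+np.cos(a)*x-np.sin(a)*y,Y+np.sin(a)*x+np.cos(a)*y],4))
print('hub',onz(c,*src((403,243)),.05))
F=pickle.load(open('frames.pkl','rb'));F['tray_w2']=r.x;pickle.dump(F,open('frames.pkl','wb'))
print(rel([.497,-.273,.2]))
E
```

```text
[ 0.51177243 -0.21915176  0.25616205] [[-3.3  1.7]
 [ 1.9  2.5]
 [ 3.5 -2.2]
 [-0.4 -0.5]
 [-0.6 -0.9]
 [-1.1 -0.7]]
[[ 0.41975967 -0.15281734]
 [ 0.5596449  -0.11558742]
 [ 0.60360079 -0.28503901]
 [ 0.47053092 -0.17788388]
 [ 0.54089556 -0.16943091]
 [ 0.56165218 -0.24704906]]
yl [ 0.4701 -0.1784]
yr [ 0.4954 -0.2751]
wl [ 0.5403 -0.1703]
wr [ 0.5606 -0.2477]
hub [ 0.54015307 -0.16907514  0.05      ]
([-0.0008, -0.0013, 0.0017], [-0.0742, 0.0005, 0.0028])
```

apply_moves:
  commands:
    - [0,0,0,-0.04,0,0,0.088]
    - [0,0,0,-0.075,0,0,0.088]
    - [0,0,0,-0.075,0,0.01,0.088]
    - [0,0,0,-0.075,0,0.04,0.088]
    - [0,0,0,-0.075,0,0.07,0.088]
    - [0,0,0,-0.075,0,0.095,0.088]
    - [0,0,0,-0.075,0,0.107,0.088]
    - [0,0,0,-0.075,0,0.112,0.088]
    - [0,0,0,-0.075,0,0.115,0.088]
    - [0,0,0,-0.075,0,0.116,0.088]
    - [0,0,0,-0.075,0,0.117,0.088]
    - [0,0,0,-0.075,0,0.117,0.088]

```text
time: 19.8
tcp_pos: [0.4966, -0.2738, 0.0863]
orientation: [0.707, 0.708, 0.0, -0.0]
force: [-0.0, 0.3, 0.1]
width: 0.0883
```

```bash
python3 - <<'E'
from h import *
s=robot.get_state(); print(s['time'],s['tcp_pos'],s['width'],s['force'])
c=cap('side');cv2.imwrite('pics/s14.png',cv2.resize(c['color'][180:310,150:270,::-1],(553,600)))
c=cap('wrist','w14')
E
```

```text
19.8 [ 0.49662383 -0.27379384  0.08631482] 0.08831228538861256 [-0.02030203  0.28830911  0.07142921]
```

View pics/s14.png

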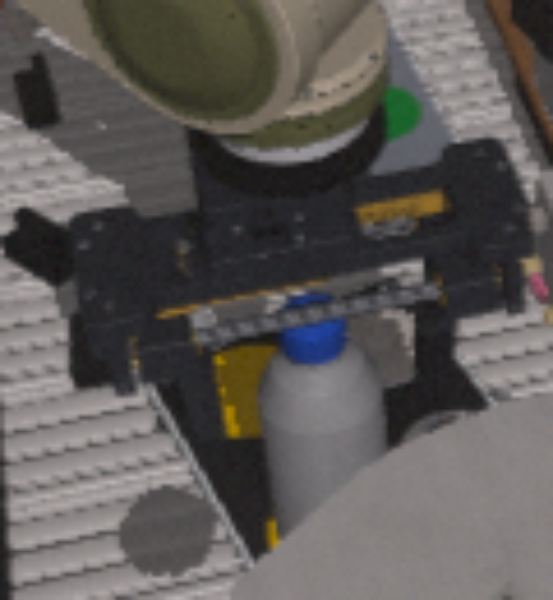

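View pics/w14.png

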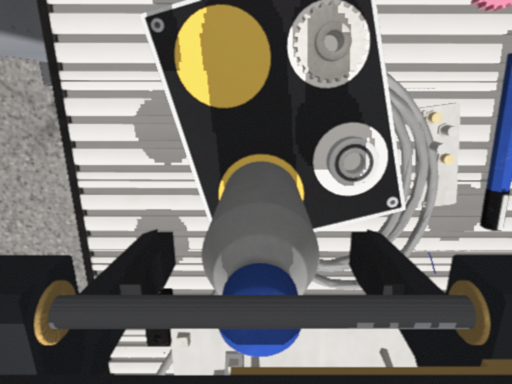

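apply_moves:
  commands:
    - [0,0,0,0,0,0.002,0.088]
    - [0,0,0,0,0,0.002,0.07]
    - [0,0,0,0,0,0.002,0.06]
    - [0,0,0,0,0,0.002,0.057]
    - [0,0,0,0,0,0.002,0.046]
    - [0,0,0,0,0,0.002,0.046]
    - [0,0,0,0,0,0.002,0.046]
    - [0,0,0,0,0,0.002,0.046]
  force: 25

```text
time: 20.7
tcp_pos: [0.4965, -0.2738, 0.0842]
orientation: [0.707, 0.708, 0.0, -0.0]
force: [-0.4, 0.5, 0.3]
width: 0.0556
```

apply_moves:
  commands:
    - [0,0,0,0,0,-0.01,0.046]
    - [0,0,0,0,0,-0.03,0.046]
    - [0,0,0,0,0,-0.055,0.046]
    - [0,0,0,0.02,0,-0.07,0.046]
    - [0,0,0,0.05,0,-0.07,0.046]
    - [0,0,0,0.085,0.01,-0.07,0.046]
    - [0,0,0,0.12,0.01,-0.07,0.046]
    - [0,0,0,0.155,0.02,-0.07,0.046]
    - [0,0,0,0.19,0.02,-0.07,0.046]
    - [0,0,0,0.225,0.03,-0.07,0.046]
    - [0,0,0,0.26,0.03,-0.07,0.046]
    - [0,0,0,0.295,0.035,-0.07,0.046]
    - [0,0,0,0.33,0.04,-0.07,0.046]
    - [0,0,0,0.365,0.044,-0.07,0.046]
    - [0,0,0,0.4,0.044,-0.07,0.046]
    - [0,0,0,0.43,0.044,-0.07,0.046]
    - [0,0,0,0.455,0.044,-0.07,0.046]
    - [0,0,0,0.469,0.044,-0.07,0.046]
    - [0,0,0,0.469,0.044,-0.07,0.046]
    - [0,0,0,0.469,0.044,-0.06,0.046]

```text
time: 22.7
tcp_pos: [0.5405, 0.1946, 0.1455]
orientation: [0.707, 0.708, 0.001, 0.0]
force: [-0.1, -0.2, -1.1]
width: 0.0553
```

apply_moves:
  commands:
    - [0,0,0,0,0,0.02,0.046]
    - [0,0,0,0,0,0.04,0.046]
    - [0,0,0,0,0,0.052,0.046]
    - [0,0,0,0,0,0.057,0.046]
    - [0,0,0,0,0,0.06,0.046]
    - [0,0,0,0,0,0.06,0.046]
    - [0,0,0,0,0,0.06,0.046]

```text
time: 23.4
tcp_pos: [0.541, 0.1946, 0.0862]
orientation: [0.707, 0.708, 0.002, 0.001]
force: [-0.3, -0.0, -0.7]
width: 0.0552
```

```bash
python3 - <<'E'
from h import *
s=robot.get_state(); print(s['time'],s['tcp_pos'],s['width'],s['force'])
c=cap('side');cv2.imwrite('pics/s15.png',cv2.resize(c['color'][100:220,150:270,::-1],(600,600)))
E
```

```text
23.4 [0.54104821 0.19463979 0.08616814] 0.05524517853282446 [-0.28284252 -0.02372943 -0.71840061]
```

View pics/s15.png

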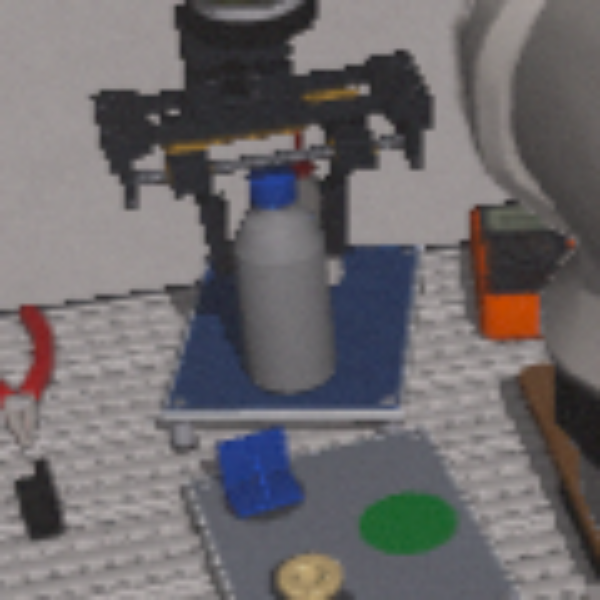

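apply_moves:
  commands:
    - [0,0,0,0,0,0.001,0.046]
    - [0,0,0,0,0,0.002,0.046]
    - [0,0,0,0,0,0.002,0.046]
    - [0,0,0,0,0,0.002,0.065]
    - [0,0,0,0,0,0.002,0.088]
    - [0,0,0,0,0,0.002,0.088]
    - [0,0,0,0,0,0.002,0.088]
    - [0,0,0,0,0,-0.02,0.088]
    - [0,0,0,0,0,-0.06,0.088]
    - [0,0,0,0,0,-0.11,0.088]
    - [0,0,0,0,0,-0.12,0.088]
    - [0,0,0,0,0,-0.12,0.088]

```text
time: 24.65
tcp_pos: [0.5412, 0.1947, 0.2077]
orientation: [0.707, 0.708, 0.003, 0.002]
force: [-0.3, -0.6, -0.2]
width: 0.088
```

```bash
python3 - <<'E'
from h import *
s=robot.get_state(); print(s['time'],s['tcp_pos'],s['width'],s['force'])
c=cap('side');cv2.imwrite('pics/s16.png',cv2.resize(c['color'][100:220,150:270,::-1],(600,600)))
c=cap('wrist','w16');pickle.dump(c,open('w16.pkl','wb'))
print(rel([.5405,-.1695,.2]))
E
```

```text
24.65 [0.54124421 0.1946986  0.20767286] 0.08800049494712935 [-0.34042147 -0.64407496 -0.20367595]
([0.001, -0.0007, 0.0015], [-0.364, -0.0001, 0.0043])
```

View pics/s16.png

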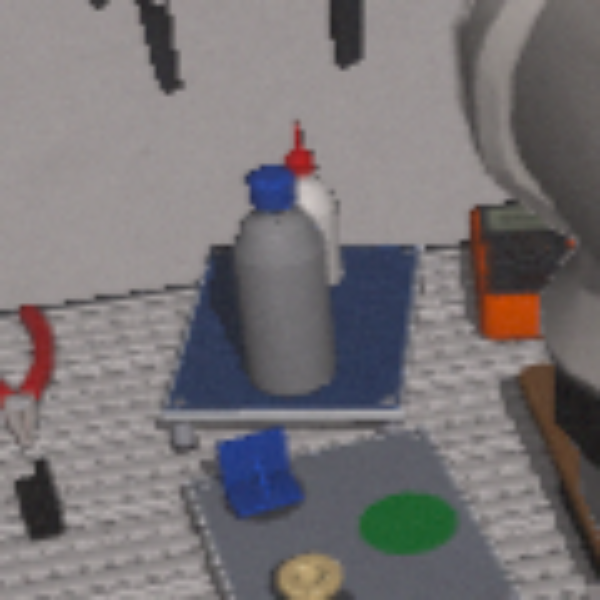

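View pics/w16.png

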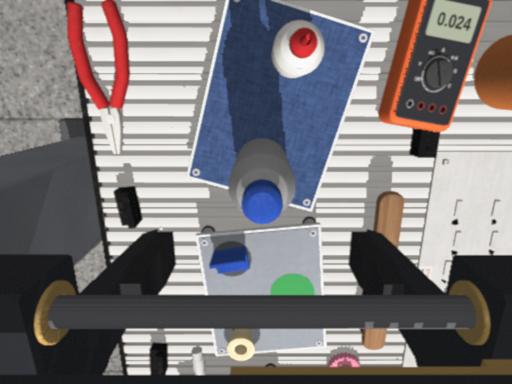

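apply_moves:
  commands:
    - [0,0,0,-0.05,0,0,0.088]
    - [0,0,0,-0.1,0,0,0.088]
    - [0,0,0,-0.15,0,0,0.088]
    - [0,0,0,-0.2,0,0,0.088]
    - [0,0,0,-0.25,0,0.01,0.088]
    - [0,0,0,-0.3,0,0.04,0.088]
    - [0,0,0,-0.35,0,0.08,0.088]
    - [0,0,0,-0.364,0,0.11,0.088]
    - [0,0,0,-0.364,0,0.14,0.088]
    - [0,0,0,-0.364,0,0.155,0.088]
    - [0,0,0,-0.364,0,0.155,0.088]
    - [0,0,0,-0.364,0,0.155,0.088]

```text
time: 25.95
tcp_pos: [0.5404, -0.1691, 0.0488]
orientation: [0.707, 0.708, 0.0, -0.001]
force: [0.5, 0.2, 0.3]
width: 0.0879
```

```bash
python3 - <<'E'
from h import *
s=robot.get_state(); print(s['time'],s['tcp_pos'],s['orientation'],s['width'],s['force'])
c=cap('wrist','w17');pickle.dump(c,open('w17.pkl','wb'))
print(rel([.5405,-.1695,.0035]))
E
```

```text
25.95 [ 0.54037538 -0.16914187  0.04879067] [ 7.06524432e-01  7.07688281e-01  3.77573335e-04 -6.17307398e-04] 0.08789950058090773 [0.51079974 0.15322876 0.28281643]
([0.0012, -0.0006, 0.0018], [-0.0002, -0.0004, 0.0461])
```

View pics/w17.png

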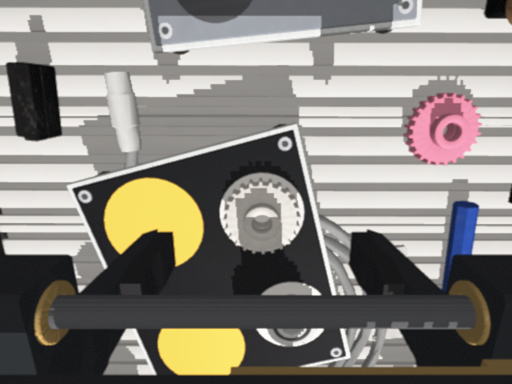

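apply_moves:
  commands:
    - [0,0,0,0,0,0.02,0.088]
    - [0,0,0,0,0,0.035,0.088]
    - [0,0,0,0,0,0.042,0.088]
    - [0,0,0,0,0,0.045,0.088]
    - [0,0,0,0,0,0.045,0.07]
    - [0,0,0,0,0,0.045,0.055]
    - [0,0,0,0,0,0.045,0.049]
    - [0,0,0,0,0,0.045,0.04]
    - [0,0,0,0,0,0.045,0.04]
    - [0,0,0,0,0,0.045,0.04]
    - [0,0,0,0,0,0.045,0.04]
  force: 20

```text
time: 27.1
tcp_pos: [0.5409, -0.1693, 0.0048]
orientation: [0.706, 0.708, 0.001, 0.0]
force: [-1.5, 0.3, 2.9]
width: 0.0466
```

```bash
python3 - <<'E'
from h import *
s=robot.get_state(); print(s['time'],s['tcp_pos'],s['width'],s['force'])
c=pickle.load(open('w17.pkl','rb')); print(onz(c,262,219,.05))
c=cap('wrist','w18')
E
```

```text
27.1 [ 0.54088345 -0.16929699  0.00475869] 0.04662961078362784 [-1.52711553  0.30942389  2.85802115]
[ 0.54077335 -0.16628389  0.05      ]
```

View pics/w18.png

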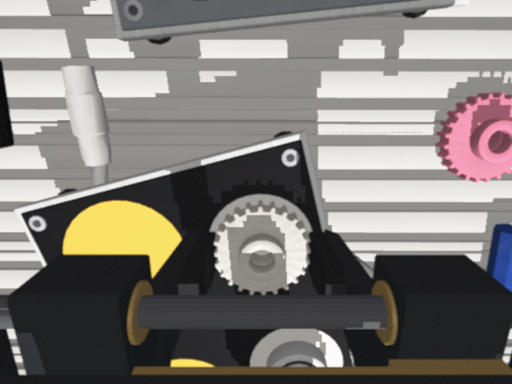

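apply_moves:
  commands:
    - [0,0,0,0,0,-0.01,0.04]
    - [0,0,0,0,0,-0.03,0.04]
    - [0,0,0,0,0,-0.06,0.04]
    - [0,0,0,0.02,0.01,-0.08,0.04]
    - [0,0,0,0.06,0.02,-0.08,0.04]
    - [0,0,0,0.1,0.03,-0.08,0.04]
    - [0,0,0,0.14,0.035,-0.08,0.04]
    - [0,0,0,0.175,0.038,-0.08,0.04]
    - [0,0,0,0.195,0.038,-0.08,0.04]
    - [0,0,0,0.195,0.038,-0.08,0.04]
    - [0,0,0,0.195,0.038,-0.08,0.04]

```text
time: 28.25
tcp_pos: [0.5785, 0.0254, 0.0853]
orientation: [0.706, 0.708, 0.001, 0.0]
force: [0.0, -0.1, -1.7]
width: 0.046
```

```bash
python3 - <<'E'
from h import *
s=robot.get_state(); print(s['time'],s['tcp_pos'],s['orientation'],s['width'],s['force'])
c=cap('wrist','w19');pickle.dump(c,open('w19.pkl','wb'))
t=cap('top','t19'); cv2.imwrite('pics/t19b.png',cv2.resize(t['color'][180:285,115:305,::-1],(760,420)))
E
```

```text
28.25 [0.57849809 0.02544463 0.08526302] [7.06260552e-01 7.07951600e-01 6.07239608e-04 4.43518646e-04] 0.046019491628446485 [ 0.03660466 -0.11932645 -1.74065508]
```

View pics/w19.png

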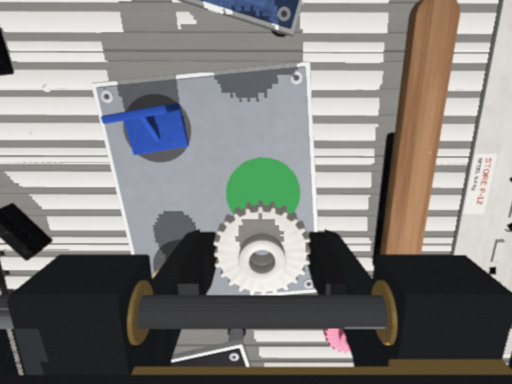

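```bash
python3 - <<'E'
from h import *
c=pickle.load(open('w19.pkl','rb'))
print('green',onz(c,263,194,.032),'hub top',onz(c,262,252,.1305), 'TL,TR',onz(c,95,86,.032),onz(c,309,65,.032))
im=c['color'].astype(int); g=(im[...,1]-im[...,0]>40)&(im[...,1]-im[...,2]>30)
ys,xs=np.nonzero(g); 
cnt=max(cv2.findContours(g.astype(np.uint8),0,1)[0],key=cv2.contourArea)[:,0,:]
cnt=cnt[cnt[:,1]<195]
W=np.array([onz(c,*p,.032)[:2] for p in cnt])
A=np.c_[2*W,np.ones(len(W))]; r=np.linalg.lstsq(A,(W**2).sum(1),rcond=None)[0]; print('circ',r[:2],np.sqrt(r[2]+r[:2]@r[:2]))
F=pickle.load(open('frames.pkl','rb')); print(F)
E
```

```text
green [0.5797863  0.02628594 0.032     ] hub top [0.57872979 0.03011315 0.1305    ] TL,TR [0.46499786 0.10324341 0.032     ] [0.61020548 0.11713268 0.032     ]
circ [0.57954261 0.0265435 ] 0.027517930186038903
{'tray': array([ 0.51410579, -0.21703022,  0.25132384]), 'mat': array([ 0.55520159,  0.25177603, -0.27136797]), 'plate': array([0.54599035, 0.02365183, 0.09886552]), 'tray_w': array([ 0.51283694, -0.21885045,  0.263992  ]), 'tray_w2': array([ 0.51177243, -0.21915176,  0.25616205])}
```

apply_moves:
  commands:
    - [0,0,0,-0.002,0.001,0.02,0.04]
    - [0,0,0,-0.002,0.001,0.045,0.04]
    - [0,0,0,-0.002,0.001,0.065,0.04]
    - [0,0,0,-0.002,0.001,0.074,0.04]
    - [0,0,0,-0.002,0.001,0.078,0.04]
    - [0,0,0,-0.002,0.001,0.08,0.04]
    - [0,0,0,-0.002,0.001,0.08,0.04]
    - [0,0,0,-0.002,0.001,0.08,0.04]

```text
time: 29.15
tcp_pos: [0.5801, 0.0225, 0.0059]
orientation: [0.707, 0.707, 0.001, 0.001]
force: [-0.2, 0.0, -1.1]
width: 0.0461
```

apply_moves:
  commands:
    - [0,0,0,0.001,0,0.001,0.04]
    - [0,0,0,0.001,0,0.0015,0.04]
    - [0,0,0,0.001,0,0.0015,0.04]
    - [0,0,0,0.001,0,0.0015,0.055]
    - [0,0,0,0.001,0,0.0015,0.088]
    - [0,0,0,0.001,0,0.0015,0.088]
    - [0,0,0,0.001,0,0.0015,0.088]
    - [0,0,0,0.001,0,-0.02,0.088]
    - [0,0,0,0.001,0,-0.06,0.088]
    - [0,0,0,0.001,0,-0.1,0.088]
    - [0,0,0,0.001,0,-0.12,0.088]
    - [0,0,0,0.001,0,-0.12,0.088]

```text
time: 30.35
tcp_pos: [0.5811, 0.0234, 0.1288]
orientation: [0.707, 0.707, 0.003, 0.003]
force: [0.9, -0.6, -0.4]
width: 0.088
```

```bash
python3 - <<'E'
from h import *
s=robot.get_state(); print(s['time'],s['tcp_pos'],s['orientation'],s['width'],s['force'])
c=cap('wrist','w20');pickle.dump(c,open('w20.pkl','wb'))
E
```

```text
30.35 [0.58112983 0.02335263 0.12879489] [0.70683274 0.70736876 0.00260189 0.00318604] 0.08804399333391243 [ 0.91188767 -0.57554914 -0.38852367]
```

View pics/w20.png

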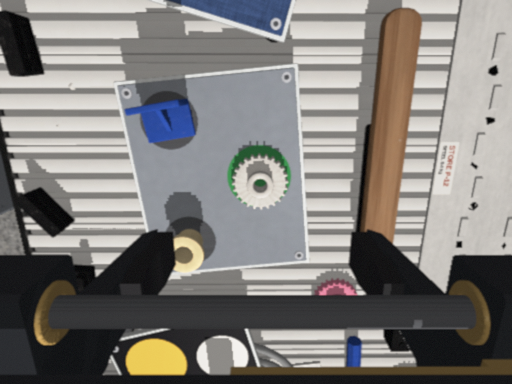

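```bash
python3 - <<'E'
from h import *
c=pickle.load(open('w20.pkl','rb'))
print('hub',onz(c,260,184,.05),'teeth disc',onz(c,259.5,180.5,.042),'bush',onz(c,187,254,.06))
im=c['color']; cv2.imwrite('pics/w20z.png',cv2.resize(im[130:280,140:310,::-1],(680,600),interpolation=2))
E
```

```text
hub [0.58063059 0.02459393 0.05      ] teeth disc [0.58023539 0.02538782 0.042     ] bush [ 0.51857335 -0.03435795  0.06      ]
```

View pics/w20z.png

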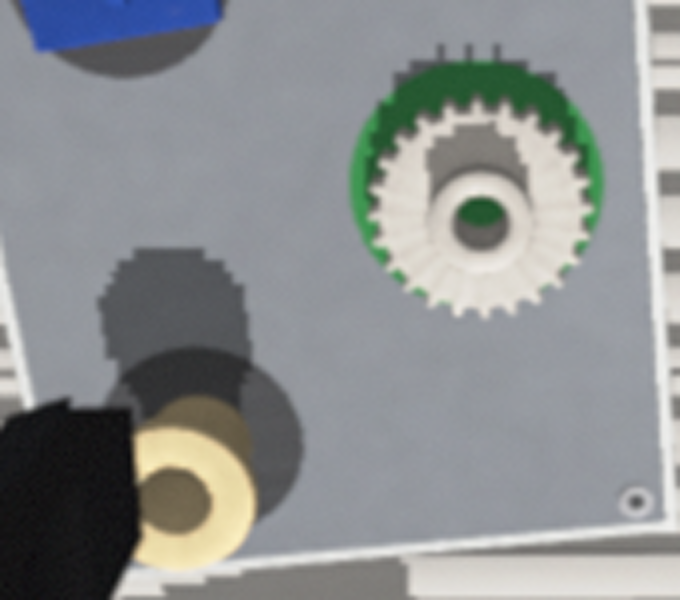

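```bash
python3 - <<'E'
from h import *
print(rel([.516,-.035,.05]))
E
```

```text
([0.0044, 0.0003, 0.0007], [-0.0584, -0.0645, 0.0762])
```

apply_moves:
  commands:
    - [0.0044,0,0,-0.03,-0.03,0,0.088]
    - [0.0044,0,0,-0.058,-0.0645,0,0.088]
    - [0.0044,0,0,-0.058,-0.0645,0.03,0.088]
    - [0.0044,0,0,-0.058,-0.0645,0.06,0.088]
    - [0.0044,0,0,-0.058,-0.0645,0.076,0.088]
    - [0.0044,0,0,-0.058,-0.0645,0.076,0.088]
    - [0.0044,0,0,-0.058,-0.0645,0.076,0.088]

```text
time: 31.1
tcp_pos: [0.5156, -0.0345, 0.0496]
orientation: [0.707, 0.707, -0.0, -0.001]
force: [0.6, -1.1, 1.2]
width: 0.0876
```

```bash
python3 - <<'E'
from h import *
s=robot.get_state(); print(s['time'],s['tcp_pos'],s['orientation'],s['width'],s['force'])
c=cap('wrist','w21');pickle.dump(c,open('w21.pkl','wb'))
cv2.imwrite('pics/w21z.png',cv2.resize(c['color'][130:300,130:400,::-1],(794,500),interpolation=2))
E
```

```text
31.1 [ 0.51561599 -0.03447105  0.04962945] [ 7.06844490e-01  7.07368602e-01 -4.35563407e-04 -5.82354516e-04] 0.08757373854262865 [ 0.60056424 -1.09697649  1.19030984]
```

View pics/w21z.png

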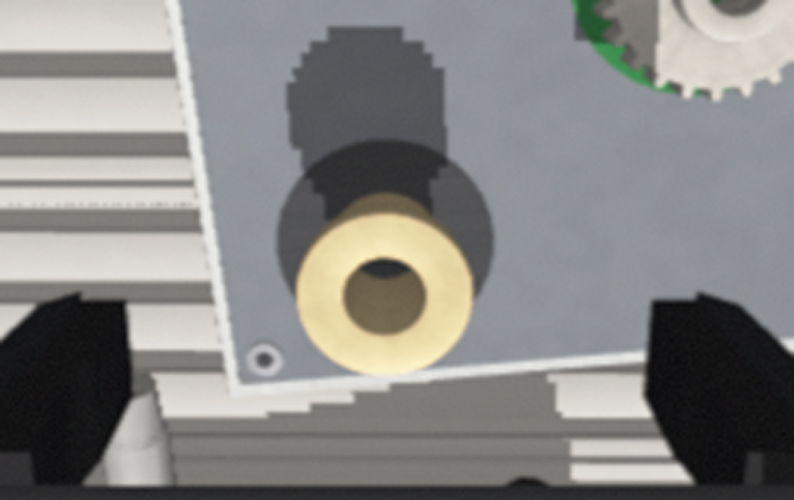

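```bash
python3 - <<'E'
from h import *
c=pickle.load(open('w21.pkl','rb'));print(onz(c,130+385/2.941,130+294/2.941,.06), onz(c,130+385/2.941,130+247/2.941,.032))
E
```

```text
[ 0.51539995 -0.03454557  0.06      ] [ 0.51531341 -0.03583568  0.032     ]
```

apply_moves:
  commands:
    - [0,0,0,0,0,0.02,0.088]
    - [0,0,0,0,0,0.035,0.088]
    - [0,0,0,0,0,0.041,0.088]
    - [0,0,0,0,0,0.043,0.088]
    - [0,0,0,0,0,0.043,0.06]
    - [0,0,0,0,0,0.043,0.04]
    - [0,0,0,0,0,0.043,0.034]
    - [0,0,0,0,0,0.043,0.026]
    - [0,0,0,0,0,0.043,0.026]
    - [0,0,0,0,0,0.043,0.026]
    - [0,0,0,0,0,0.043,0.026]
  force: 15

```text
time: 32.25
tcp_pos: [0.516, -0.0346, 0.0073]
orientation: [0.707, 0.707, -0.0, 0.0]
force: [-0.7, -0.3, 0.2]
width: 0.0342
```

apply_moves:
  commands:
    - [0,0,0,0,0,-0.01,0.026]
    - [0,0,0,0,0,-0.03,0.026]
    - [0,0,0,0,0,-0.06,0.026]
    - [0,0,0,-0.03,0.01,-0.07,0.026]
    - [0,0,0,-0.07,0.015,-0.07,0.026]
    - [0,0,0,-0.11,0.02,-0.07,0.026]
    - [0,0,0,-0.135,0.0245,-0.07,0.026]
    - [0,0,0,-0.135,0.0245,-0.07,0.026]
    - [0,0,0,-0.135,0.0245,-0.06,0.026]
    - [0,0,0,-0.135,0.0245,-0.05,0.026]
    - [0,0,0,-0.135,0.0245,-0.05,0.026]

```text
time: 33.35
tcp_pos: [0.5397, -0.168, 0.0556]
orientation: [0.706, 0.708, -0.001, -0.002]
force: [0.1, 0.7, -0.9]
width: 0.0334
```

```bash
python3 - <<'E'
from h import *
s=robot.get_state(); print(s['time'],s['tcp_pos'],s['orientation'],s['width'],s['force'])
c=cap('wrist','w22');pickle.dump(c,open('w22.pkl','wb'))
cv2.imwrite('pics/w22z.png',cv2.resize(c['color'][130:300,130:400,::-1],(794,500),interpolation=2))
E
```

```text
33.35 [ 0.53967819 -0.1679559   0.05561897] [ 7.06366691e-01  7.07844004e-01 -5.28501146e-04 -1.63839017e-03] 0.03342853631223984 [ 0.07149039  0.74062493 -0.94293409]
```

View pics/w22z.png

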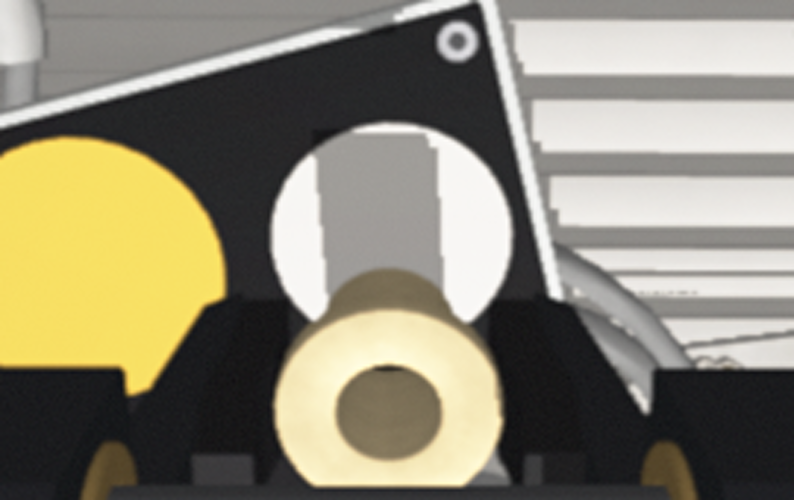

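```bash
python3 - <<'E'
from h import *
c=pickle.load(open('w22.pkl','rb'));print(onz(c,130+391.5/2.941,130+238/2.941,.032))
print(rel([.5405,-.1695,.0083]))
E
```

```text
[ 0.54079695 -0.16944738  0.032     ]
([-0.0019, -0.0009, 0.002], [-0.0012, 0.0004, 0.0482])
```

apply_moves:
  commands:
    - [0,0,0,-0.001,0.001,0.02,0.026]
    - [0,0,0,-0.001,0.001,0.035,0.026]
    - [0,0,0,-0.001,0.001,0.043,0.026]
    - [0,0,0,-0.001,0.001,0.047,0.026]
    - [0,0,0,-0.001,0.001,0.0485,0.026]
    - [0,0,0,-0.001,0.001,0.0485,0.026]
    - [0,0,0,-0.001,0.001,0.0485,0.026]

```text
time: 34.1
tcp_pos: [0.5414, -0.1694, 0.0085]
orientation: [0.706, 0.708, -0.0, -0.0]
force: [-0.4, -1.7, -0.1]
width: 0.0332
```

apply_moves:
  commands:
    - [0,0,0,0,0,0.001,0.026]
    - [0,0,0,0,0,0.001,0.026]
    - [0,0,0,0,0,0.001,0.045]
    - [0,0,0,0,0,0.001,0.07]
    - [0,0,0,0,0,0.001,0.088]
    - [0,0,0,0,0,0.001,0.088]
    - [0,0,0,0,0,0.001,0.088]
    - [0,0,0,0,0,-0.02,0.088]
    - [0,0,0,0,0,-0.06,0.088]
    - [0,0,0,0,0,-0.11,0.088]
    - [0,0,0,0,0,-0.16,0.088]
    - [0,0,0,0,0,-0.19,0.088]
    - [0,0,0,0,0,-0.19,0.088]

```text
time: 35.4
tcp_pos: [0.543, -0.1702, 0.2031]
orientation: [0.706, 0.708, 0.001, 0.003]
force: [0.2, -0.3, -0.2]
width: 0.0881
```

```bash
python3 - <<'E'
from h import *
s=robot.get_state(); print(s['time'],s['tcp_pos'],s['orientation'],s['width'],s['force'])
c=cap('wrist','w23');pickle.dump(c,open('w23.pkl','wb'))
cv2.imwrite('pics/w23z.png',cv2.resize(c['color'][60:300,100:400,::-1],(750,600),interpolation=2))
print(rel([.541,.1946,.2]))
E
```

```text
35.4 [ 0.54304613 -0.17022424  0.20307911] [0.7063456  0.70785807 0.00092682 0.00346286] 0.08807809964978841 [ 0.20631368 -0.27223975 -0.19800156]
([0.0021, 0.0013, 0.0021], [0.3644, -0.0003, -0.0004])
```

View pics/w23z.png

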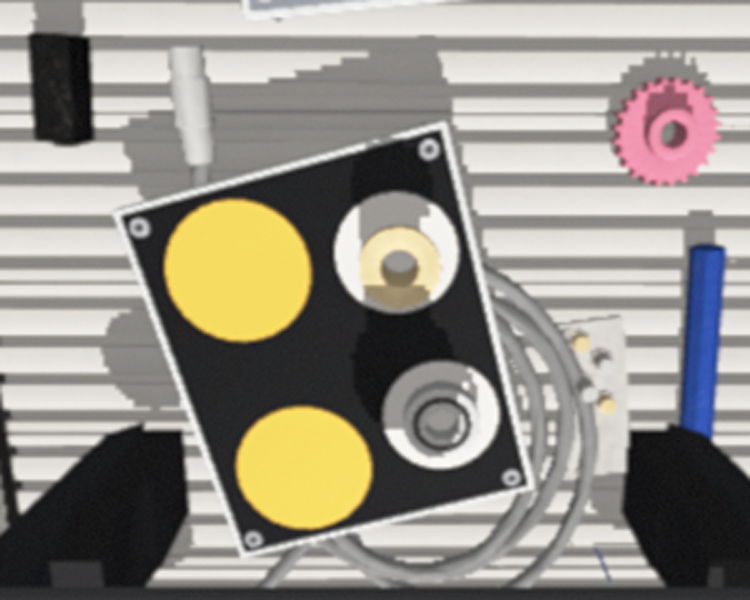

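```bash
python3 - <<'E'
from h import *
c=pickle.load(open('w23.pkl','rb'))
f=lambda u,v,z:np.round(onz(c,100+u/2.5,60+v/2.5,z),4)
print(f(238,270,.032),f(304,467,.032),'wl',f(397,252,.032),'bush',f(400,267,.06))
E
```

```text
[ 0.4708 -0.1777  0.032 ] [ 0.4968 -0.2744  0.032 ] wl [ 0.5413 -0.1695  0.032 ] bush [ 0.5425 -0.1697  0.06  ]
```

apply_moves:
  commands:
    - [0.002,0.001,0.002,0.04,0,-0.01,0.088]
    - [0.002,0.001,0.002,0.09,0,-0.01,0.088]
    - [0.002,0.001,0.002,0.14,0,-0.01,0.088]
    - [0.002,0.001,0.002,0.19,0,-0.01,0.088]
    - [0.002,0.001,0.002,0.24,0,-0.01,0.088]
    - [0.002,0.001,0.002,0.29,0,-0.01,0.088]
    - [0.002,0.001,0.002,0.34,0,-0.01,0.088]
    - [0.002,0.001,0.002,0.3645,0,-0.01,0.088]
    - [0.002,0.001,0.002,0.3645,0,0,0.088]
    - [0.002,0.001,0.002,0.3645,0,0,0.088]
    - [0.002,0.001,0.002,0.3645,0,0.04,0.088]
    - [0.002,0.001,0.002,0.3645,0,0.07,0.088]
    - [0.002,0.001,0.002,0.3645,0,0.1,0.088]
    - [0.002,0.001,0.002,0.3645,0,0.112,0.088]
    - [0.002,0.001,0.002,0.3645,0,0.117,0.088]
    - [0.002,0.001,0.002,0.3645,0,0.118,0.088]
    - [0.002,0.001,0.002,0.3645,0,0.118,0.088]
  force: 25

```text
time: 37.15
tcp_pos: [0.5423, 0.1944, 0.0827]
orientation: [0.707, 0.707, 0.001, 0.001]
force: [0.1, 0.0, 0.9]
width: 0.088
```

```bash
python3 - <<'E'
from h import *
s=robot.get_state(); print(s['time'],s['tcp_pos'],s['orientation'],s['width'],s['force'])
print(rel([.541,.1946,.0845]))
c=cap('wrist','w24')
E
```

```text
37.15 [0.54226209 0.19439315 0.08273206] [7.07196501e-01 7.07016377e-01 6.60243551e-04 7.18227649e-04] 0.08798858909487646 [5.76960596e-02 4.87992814e-04 9.06932963e-01]
([0.0019, 0.0001, -0.0003], [0.0002, -0.0013, -0.0018])
```

View pics/w24.png

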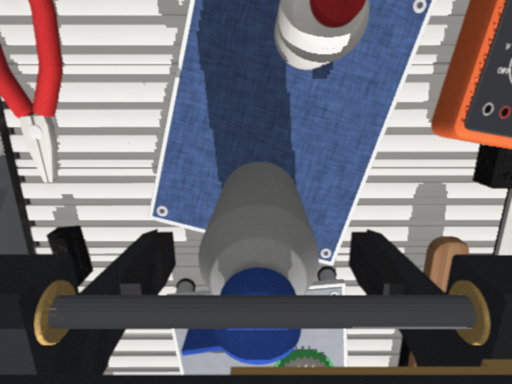

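apply_moves:
  commands:
    - [0,0,0,0,-0.001,-0.0015,0.088]
    - [0,0,0,0,-0.001,-0.0015,0.07]
    - [0,0,0,0,-0.001,-0.0015,0.06]
    - [0,0,0,0,-0.001,-0.0015,0.057]
    - [0,0,0,0,-0.001,-0.0015,0.046]
    - [0,0,0,0,-0.001,-0.0015,0.046]
    - [0,0,0,0,-0.001,-0.0015,0.046]
    - [0,0,0,0,-0.001,-0.0015,0.046]
  force: 25

```text
time: 38.0
tcp_pos: [0.5412, 0.1945, 0.0842]
orientation: [0.707, 0.707, 0.001, 0.001]
force: [-0.7, 0.3, 0.9]
width: 0.0554
```

```bash
python3 - <<'E'
from h import *
s=robot.get_state(); print(s['time'],s['tcp_pos'],s['orientation'],s['width'],s['force'])
print(rel([.4966,-.274,.0842]))
E
```

```text
38.0 [0.54116565 0.19452366 0.08424371] [7.07107596e-01 7.07105346e-01 6.31227311e-04 6.91858858e-04] 0.05535961810576721 [-0.74469654  0.3298764   0.88746183]
([0.0019, 0.0001, -0.0], [-0.4685, -0.0446, 0.0])
```

apply_moves:
  commands:
    - [0,0,0,0,0,-0.01,0.046]
    - [0,0,0,0,0,-0.03,0.046]
    - [0,0,0,0,0,-0.055,0.046]
    - [0,0,0,-0.02,0,-0.07,0.046]
    - [0,0,0,-0.05,-0.01,-0.07,0.046]
    - [0,0,0,-0.085,-0.02,-0.07,0.046]
    - [0,0,0,-0.12,-0.03,-0.07,0.046]
    - [0,0,0,-0.155,-0.035,-0.07,0.046]
    - [0,0,0,-0.19,-0.04,-0.07,0.046]
    - [0,0,0,-0.225,-0.0446,-0.07,0.046]
    - [0,0,0,-0.26,-0.0446,-0.07,0.046]
    - [0,0,0,-0.295,-0.0446,-0.07,0.046]
    - [0,0,0,-0.33,-0.0446,-0.07,0.046]
    - [0,0,0,-0.365,-0.0446,-0.07,0.046]
    - [0,0,0,-0.4,-0.0446,-0.07,0.046]
    - [0,0,0,-0.43,-0.0446,-0.07,0.046]
    - [0,0,0,-0.455,-0.0446,-0.07,0.046]
    - [0,0,0,-0.4685,-0.0446,-0.07,0.046]
    - [0,0,0,-0.4685,-0.0446,-0.07,0.046]
    - [0,0,0,-0.4685,-0.0446,-0.06,0.046]

```text
time: 40.0
tcp_pos: [0.497, -0.2736, 0.145]
orientation: [0.707, 0.707, 0.001, 0.002]
force: [0.1, -0.1, -1.0]
width: 0.0556
```

```bash
python3 - <<'E'
from h import *
print(rel([.4966,-.274,.0852]))
E
```

```text
([0.0037, 0.0013, 0.0002], [-0.0004, -0.0006, 0.0598])
```

apply_moves:
  commands:
    - [0.003,0.001,0,0,0,0.02,0.046]
    - [0.003,0.001,0,0,0,0.04,0.046]
    - [0.003,0.001,0,0,0,0.052,0.046]
    - [0.003,0.001,0,0,0,0.057,0.046]
    - [0.003,0.001,0,0,0,0.06,0.046]
    - [0.003,0.001,0,0,0,0.06,0.046]
    - [0.003,0.001,0,0,0,0.06,0.046]

```text
time: 40.7
tcp_pos: [0.4975, -0.2738, 0.0857]
orientation: [0.707, 0.707, 0.0, 0.001]
force: [0.1, 0.5, -1.4]
width: 0.0555
```

```bash
python3 - <<'E'
from h import *
s=robot.get_state(); print(s['time'],s['tcp_pos'],s['orientation'],s['width'],s['force'])
c=cap('wrist','w25')
E
```

```text
40.7 [ 0.49751782 -0.27375055  0.08569735] [7.06984649e-01 7.07228265e-01 2.15509995e-04 9.16819541e-04] 0.055493879902696115 [ 0.11622443  0.50308643 -1.41066884]
```

View pics/w25.png

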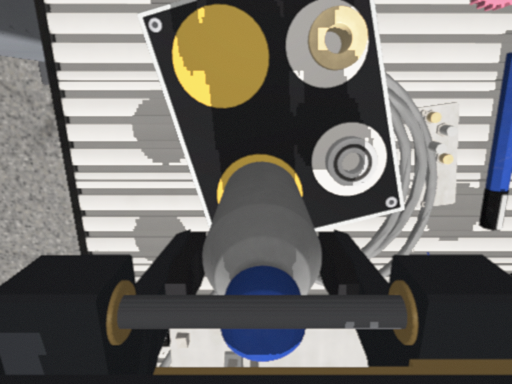

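Matches the original position (w14). Set down, release, rise.

apply_moves:
  commands:
    - [0,0,0,0,-0.001,0.001,0.046]
    - [0,0,0,0,-0.001,0.002,0.046]
    - [0,0,0,0,-0.001,0.002,0.046]
    - [0,0,0,0,-0.001,0.002,0.065]
    - [0,0,0,0,-0.001,0.002,0.088]
    - [0,0,0,0,-0.001,0.002,0.088]
    - [0,0,0,0,-0.001,0.002,0.088]
    - [0,0,0,0,-0.001,-0.02,0.088]
    - [0,0,0,0,-0.001,-0.06,0.088]
    - [0,0,0,0,-0.001,-0.1,0.088]
    - [0,0,0,0,-0.001,-0.125,0.088]
    - [0,0,0,0,-0.001,-0.125,0.088]

```text
time: 41.95
tcp_pos: [0.4974, -0.2745, 0.2142]
orientation: [0.707, 0.707, 0.0, 0.004]
force: [0.0, -0.1, -0.4]
width: 0.0882
```

```bash
python3 - <<'E'
from h import *
s=robot.get_state(); print(s['time'],s['tcp_pos'],s['orientation'],s['width'],s['force'])
print(rel([.5731,.3053,.2]))
c=cap('wrist','w26')
E
```

```text
41.95 [ 0.4973716  -0.27446071  0.21420636] [7.06952856e-01 7.07247901e-01 4.79614710e-04 4.22327932e-03] 0.08821151286349013 [ 0.04752126 -0.13615964 -0.37506891]
([0.0067, 0.0053, 0.0004], [0.5798, 0.0759, 0.0116])
```

View pics/w26.png

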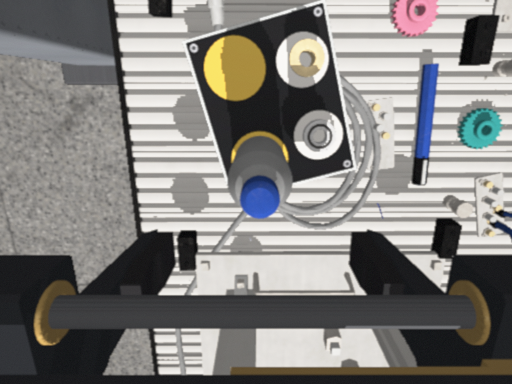

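Clean bottle stands. Now the oil bottle.

apply_moves:
  commands:
    - [0.007,0.005,0,0.05,0,0,0.088]
    - [0.007,0.005,0,0.1,0.01,0,0.088]
    - [0.007,0.005,0,0.15,0.02,0,0.088]
    - [0.007,0.005,0,0.2,0.03,0,0.088]
    - [0.007,0.005,0,0.25,0.04,0,0.088]
    - [0.007,0.005,0,0.3,0.05,0,0.088]
    - [0.007,0.005,0,0.35,0.055,0,0.088]
    - [0.007,0.005,0,0.4,0.06,0,0.088]
    - [0.007,0.005,0,0.45,0.07,0,0.088]
    - [0.007,0.005,0,0.5,0.075,0,0.088]
    - [0.007,0.005,0,0.55,0.076,0,0.088]
    - [0.007,0.005,0,0.58,0.076,0.01,0.088]
    - [0.007,0.005,0,0.58,0.076,0.01,0.088]
    - [0.007,0.005,0,0.58,0.076,0.01,0.088]
  force: 15

```text
time: 43.4
tcp_pos: [0.5718, 0.3062, 0.1981]
orientation: [0.707, 0.708, -0.002, -0.003]
force: [-0.8, -0.5, 0.0]
width: 0.0878
```

```bash
python3 - <<'E'
from h import *
s=robot.get_state(); print(s['time'],s['tcp_pos'],s['orientation'],s['width'],s['force'])
print(rel([.5731,.3053,.0635]))
E
```

```text
43.4 [0.57179623 0.3062444  0.19814581] [ 0.70655889  0.70764633 -0.00197436 -0.00270144] 0.08782039331586128 [-0.75894178 -0.53916557  0.00528553]
([-0.0066, -0.001, 0.0015], [-0.0011, 0.0022, 0.1346])
```

apply_moves:
  commands:
    - [-0.0066,-0.001,0.0015,-0.001,0.002,0.02,0.088]
    - [-0.0066,-0.001,0.0015,-0.001,0.002,0.05,0.088]
    - [-0.0066,-0.001,0.0015,-0.001,0.002,0.085,0.088]
    - [-0.0066,-0.001,0.0015,-0.001,0.002,0.11,0.088]
    - [-0.0066,-0.001,0.0015,-0.001,0.002,0.124,0.088]
    - [-0.0066,-0.001,0.0015,-0.001,0.002,0.131,0.088]
    - [-0.0066,-0.001,0.0015,-0.001,0.002,0.134,0.088]
    - [-0.0066,-0.001,0.0015,-0.001,0.002,0.135,0.088]
    - [-0.0066,-0.001,0.0015,-0.001,0.002,0.135,0.088]

```text
time: 44.3
tcp_pos: [0.5734, 0.3055, 0.0641]
orientation: [0.707, 0.707, 0.001, 0.0]
force: [0.1, 0.0, -0.4]
width: 0.0881
```

```bash
python3 - <<'E'
from h import *
s=robot.get_state(); print(s['time'],s['tcp_pos'],s['orientation'],s['width'],s['force'])
print(rel([.5731,.3053,.061]))
c=cap('wrist','w27')
E
```

```text
44.3 [0.57338647 0.3054544  0.0640979 ] [7.07116236e-01 7.07096874e-01 7.17564086e-04 3.52177700e-04] 0.08813250451550009 [ 0.07913501  0.00817781 -0.43755001]
([0.0015, -0.0005, -0.0], [-0.0002, -0.0003, 0.0031])
```

View pics/w27.png

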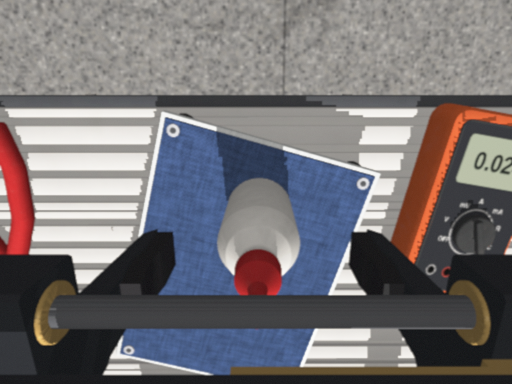

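apply_moves:
  commands:
    - [0.0015,0,0,0,0,0.002,0.088]
    - [0.0015,0,0,0,0,0.003,0.07]
    - [0.0015,0,0,0,0,0.003,0.05]
    - [0.0015,0,0,0,0,0.003,0.044]
    - [0.0015,0,0,0,0,0.003,0.036]
    - [0.0015,0,0,0,0,0.003,0.036]
    - [0.0015,0,0,0,0,0.003,0.036]
    - [0.0015,0,0,0,0,0.003,0.036]
  force: 15

```text
time: 45.15
tcp_pos: [0.5733, 0.3055, 0.061]
orientation: [0.707, 0.707, 0.0, -0.0]
force: [0.4, -0.7, -0.1]
width: 0.0429
```

```bash
python3 - <<'E'
from h import *
s=robot.get_state(); print(s['time'],s['tcp_pos'],s['orientation'],s['width'],s['force'])
print(rel([.4715,-.1768,.0612]))
E
```

```text
45.15 [0.57331264 0.30549726 0.06103901] [ 7.07094494e-01  7.07119024e-01  1.20434376e-04 -2.19714745e-04] 0.04291116510227216 [ 0.37319782 -0.70890786 -0.13444395]
([-0.0001, -0.0005, 0.0], [-0.4823, -0.1018, -0.0004])
```

apply_moves:
  commands:
    - [0,0,0,0,0,-0.01,0.036]
    - [0,0,0,0,0,-0.03,0.036]
    - [0,0,0,0,0,-0.055,0.036]
    - [0,0,0,-0.02,0,-0.07,0.036]
    - [0,0,0,-0.05,-0.01,-0.07,0.036]
    - [0,0,0,-0.085,-0.02,-0.07,0.036]
    - [0,0,0,-0.12,-0.03,-0.07,0.036]
    - [0,0,0,-0.155,-0.04,-0.07,0.036]
    - [0,0,0,-0.19,-0.05,-0.07,0.036]
    - [0,0,0,-0.225,-0.055,-0.07,0.036]
    - [0,0,0,-0.26,-0.06,-0.07,0.036]
    - [0,0,0,-0.295,-0.07,-0.07,0.036]
    - [0,0,0,-0.33,-0.08,-0.07,0.036]
    - [0,0,0,-0.365,-0.09,-0.07,0.036]
    - [0,0,0,-0.4,-0.1,-0.07,0.036]
    - [0,0,0,-0.43,-0.102,-0.07,0.036]
    - [0,0,0,-0.46,-0.102,-0.07,0.036]
    - [0,0,0,-0.482,-0.102,-0.07,0.036]
    - [0,0,0,-0.482,-0.102,-0.07,0.036]
    - [0,0,0,-0.482,-0.102,-0.06,0.036]

```text
time: 47.15
tcp_pos: [0.4719, -0.1766, 0.1218]
orientation: [0.707, 0.707, 0.001, 0.001]
force: [0.2, 0.3, -0.6]
width: 0.0426
```

```bash
python3 - <<'E'
from h import *
print(rel([.4715,-.1768,.0622]))
E
```

```text
([0.0022, 0.0008, -0.0005], [-0.0001, -0.0005, 0.0596])
```

apply_moves:
  commands:
    - [0.002,0.001,0,0,0,0.02,0.036]
    - [0.002,0.001,0,0,0,0.04,0.036]
    - [0.002,0.001,0,0,0,0.052,0.036]
    - [0.002,0.001,0,0,0,0.057,0.036]
    - [0.002,0.001,0,0,0,0.06,0.036]
    - [0.002,0.001,0,0,0,0.06,0.036]
    - [0.002,0.001,0,0,0,0.06,0.036]

```text
time: 47.85
tcp_pos: [0.4724, -0.1768, 0.0623]
orientation: [0.707, 0.707, 0.0, 0.0]
force: [0.2, 0.0, 0.7]
width: 0.0429
```

```bash
python3 - <<'E'
from h import *
s=robot.get_state(); print(s['time'],s['tcp_pos'],s['orientation'],s['width'],s['force'])
c=cap('wrist','w28')
E
```

```text
47.85 [ 0.47237987 -0.17677512  0.06233473] [7.07253404e-01 7.06959904e-01 2.67683688e-04 4.94626677e-04] 0.042870150765717416 [0.21871044 0.01864407 0.73243661]
```

View pics/w28.png

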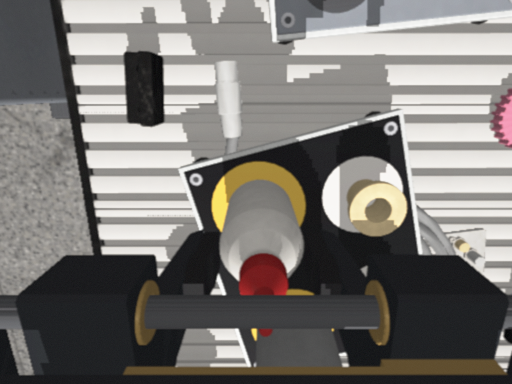

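apply_moves:
  commands:
    - [0,0,0,0,-0.0005,0.001,0.036]
    - [0,0,0,0,-0.0005,0.0015,0.036]
    - [0,0,0,0,-0.0005,0.0015,0.05]
    - [0,0,0,0,-0.0005,0.0015,0.088]
    - [0,0,0,0,-0.0005,0.0015,0.088]
    - [0,0,0,0,-0.0005,0.0015,0.088]
    - [0,0,0,0,-0.0005,-0.02,0.088]
    - [0,0,0,0,-0.0005,-0.06,0.088]
    - [0,0,0,0,-0.0005,-0.11,0.088]
    - [0,0,0,0,-0.0005,-0.16,0.088]
    - [0,0,0,0.03,-0.04,-0.2,0.088]
    - [0,0,0,0.06,-0.08,-0.22,0.088]
    - [0,0,0,0.06,-0.08,-0.22,0.088]
    - [0,0,0,0.06,-0.08,-0.22,0.088]

```text
time: 49.3
tcp_pos: [0.3916, -0.116, 0.2838]
orientation: [0.707, 0.707, 0.001, 0.002]
force: [-0.1, -0.6, 0.3]
width: 0.088
```

```bash
python3 - <<'E'
from h import *
s=robot.get_state(); print(s['time'],s['tcp_pos'],s['orientation'],s['width'],s['force'])
c=cap('wrist','w29');pickle.dump(c,open('w29.pkl','wb'));cv2.imwrite('pics/w29b.png',cv2.resize(c['color'][:,:,::-1],(800,600)))
c=cap('side');cv2.imwrite('pics/s29.png',cv2.resize(c['color'][100:340,130:450,::-1],(800,600)))
c=cap('top');cv2.imwrite('pics/t29.png',cv2.resize(c['color'][80:380,80:480,::-1],(800,600)))
E
```

```text
49.3 [ 0.3915805  -0.11601411  0.28379729] [7.07063579e-01 7.07146096e-01 6.64088651e-04 2.24795758e-03] 0.08798927534086921 [-0.05790671 -0.63546382  0.26287338]
```

View pics/w29b.png

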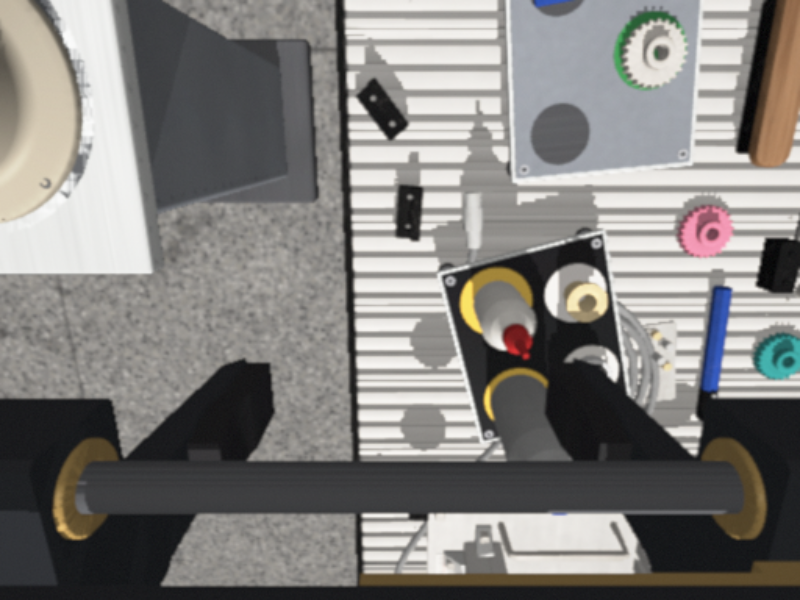

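View pics/s29.png

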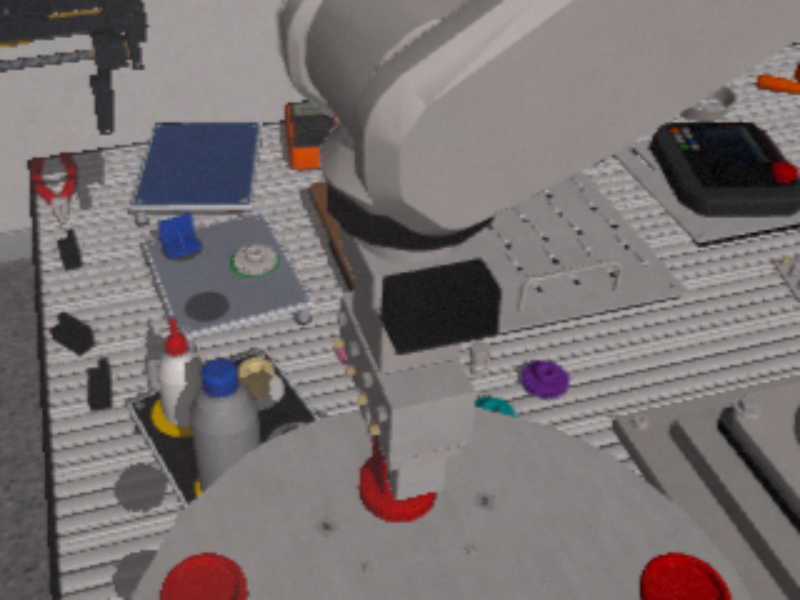

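View pics/t29.png

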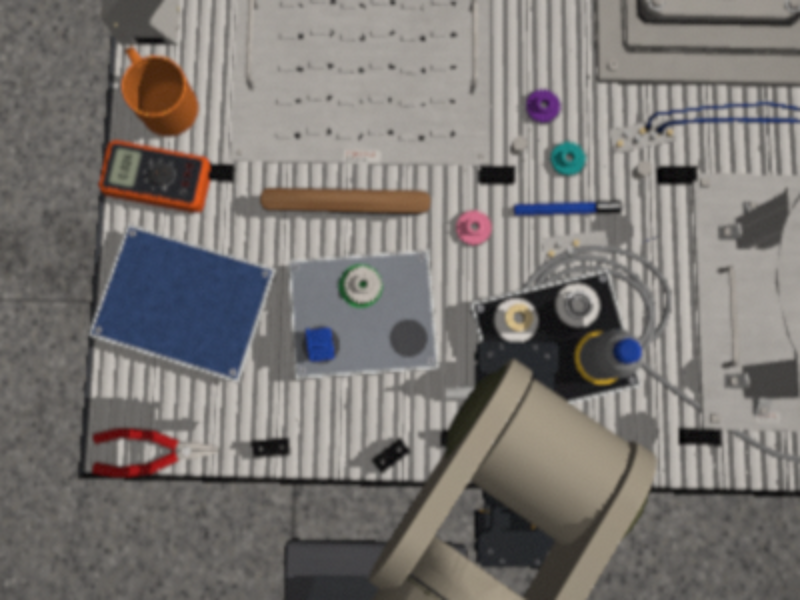

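```bash
python3 - <<'E'
from h import *
a=cv2.imread('pics/side0b.png').astype(int);b=cv2.imread('pics/s29.png').astype(int)
print(abs(a-b)[310:480,140:270].mean())
print(workorder.sign_off())
E
```

```text
8.520859728506787
the job is handed in; nothing more can be done
None
```

The gear and bushing are exchanged and both bottles are back on their yellow discs. I handed the job in at about 49 s of the 136 s, and the hand-in gave no verdict.

**What I did:**
1. I stood the oil bottle and then the cleaner bottle on the blue mat.
2. I laid the steel gear on the green disc. It was the toothed one on the tray's left-rear white disc. The ball bearing is on the right-rear disc, and the pink, teal and purple gears were look-alikes.
3. I stood the bushing on the disc the gear left, then put the cleaner bottle back, and then the oil bottle.

**Last checks:**
- **Gear:** it lies about 1–2 mm from the middle of the green disc in the wrist picture.
- **Bushing:** it stands flange up about 1–2 mm from the middle of the white disc.
- **Bottles:** both stand upright. They were set down with the gripper within about 1 mm of where it picked them up, and the final side view matches the first one by eye. A rough pixel comparison of the two side views differed by 8.5 grey levels on average; that area includes the exchanged bushing and is not a position measurement.
- **Bracket and bearing:** neither looked moved in the final top view.

**What disagreed:**
- **Tool height:** the reported TCP height was about 31 mm below the real fingertips. I found this by touching the mat, where contact came at a reading of 0.001 m instead of 0.032 m. I corrected every height after that.
- **Which disc held the gear:** my first reading of the top picture put the gear on the right-rear disc. An enlarged wrist picture showed it was on the left before I reached for it.
- **Top camera:** its positions were about 2 mm off the wrist camera's, so I used the wrist camera's.

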